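# Sort sample pots by size and crank them up to the microscope

### The arm

A 6-joint arm with a two-finger parallel gripper is mounted at the origin on the work surface. World frame = base frame: x ahead of the robot, y to its left, z up, the work surface at z = 0. Lengths are in m, angles in rad, forces in N, time in s.
With the tool pointing down it reaches from about 0.35 to 0.85 m from the base axis. Payload 8.1 kg.
Tool frame: the origin (TCP) lies on the centre line of the jaws, within the pads' length; the fingertips stand 14 mm ahead of it and the grasp point (between the pads) lies 5 mm behind it; z points along the fingers, y is the direction in which the jaws open and shut (so a half turn about z gives the same grasp; the last joint's range is limited). The gripper opens to 93 mm and grips with 3 to 60 N. Pads are 15 mm wide; open, the fingers measure 128 mm over their backs; the gripper's body (75 mm by 188 mm) begins 65 mm behind the grasp point.
Start: joints at [-1.399, 0.13, 1.488, -0, 1.523, -0.085], TCP at [0.152, -0.58, 0.233] pointing down, gripper open.
Joint ranges: [-2.96, 2.96], [-0.89, 2.26], [0.02, 2.5], [-1.34, 4.48], [0, 2.73], [-2.66, 2.66]. Speed limits (rad/s): [2.39, 2.39, 2.79, 3.14, 3.14, 3.14].

### API

Orientations are given as a rotation vector (axis times angle).
In Python, from plant import robot gives the robot as it stands.
- The arm moves only by the tool jog_arm, never from a script. Its argument "steps" is a list of rows, each a list of 7 numbers: the closure, from 0 (fully open) to 1 (shut), then the shift along the tool's x, y, z in m, then the turn, a rotation vector about the tool's x, y, z in rad. In form: [[jaw, tx, ty, tz, rx, ry, rz], ...]. A call has 1 to 5 rows; each row is the pose to reach, as a shift and turn from the pose measured when the call began, along the tool's axes at that moment; what a row does not reach only later rows make up. A row lasts 1/8 s, in which the tool goes at most 62.5 mm and 10.7 degrees, less where a joint would pass 70% of its speed; a pose out of reach is approached as far as the arm can. A call with a gripper value outside its range is refused whole. The fingers move at their own pace and stop on an object; "force" is the grip in N (left out, the last holds). Time passes only in rows, so rows that repeat a pose let the fingers close. It gives the time, the measured TCP pose, the force and the opening at its end, in the units of the state.
- robot.read_state(): the state, without advancing time (a new reading comes with each control period).
- robot.read_camera(name): name is "scene" or "top" or "wrist"; returns a dict with "image" (420x560x3 uint8, red, green, blue), "mtx" (3x3 intrinsics, pixels), "D" ([k1, k2, p1, p2, k3] as OpenCV has them; the pictures are not rectified), "extrinsics" (4x4, takes a point from camera to world coordinates); the wrist camera has in their place "tool_from_camera" (4x4, takes a point from camera to tool coordinates, whose origin is the TCP and whose axes are the flange's). Camera axes: x right, y down, z forward; pixel columns grow to the right and rows downward; lengths in m; the calibration is good to about 2 mm. A picture is of the moment at which its call begins: read the wrist's pose just before it. There is no depth.
- robot.close_job(): hands the job in, once; it reports no verdict.
The state is a dict: "t": time; "q": joint angles; "dq": joint speeds; "joint_torque": joint torques, N m; "tool_pos": TCP position; "orientation": TCP orientation; "force": force on the tool from outside, world axes, zero at the start; "wrist_torque": the same for the moment, N m; "opening": finger opening in m.
Only numpy, scipy, OpenCV 4.12 (cv2) and the standard library are available. Lean on these libraries where they do the work, as an engineer would, in place of code of your own. Each camera call takes 0.05 s, during which the arm holds its last target.

### The job

Stand every blue-lidded sample pot on the table upright in the tray lane that matches its size: the small ones in the narrow lane, the medium ones in the middle lane, the large ones in the wide lane. When all are loaded, turn the handwheel clockwise, over several grips, until the tray's red pointer lines up with the red mark on the bed, and let go. Leave the other things on the table where they are.

Things in the scene. Friction and masses are not known exactly. Their poses are not given: they have to be found in the camera images.
- small_a: small sample pot: white upright cylinder with a blue lid, 32 mm across and 36 mm high, 40 to 85 g, weighted at the bottom; origin at the centre of its underside, z up. May be absent
- small_b: small sample pot: white upright cylinder with a blue lid, 32 mm across and 36 mm high, 40 to 85 g, weighted at the bottom; origin at the centre of its underside, z up. May be absent
- small_c: small sample pot: white upright cylinder with a blue lid, 32 mm across and 36 mm high, 40 to 85 g, weighted at the bottom; origin at the centre of its underside, z up. May be absent
- medium_a: medium sample pot: white upright cylinder with a blue lid, 40 mm across and 36 mm high, 40 to 85 g, weighted at the bottom; origin at the centre of its underside, z up. May be absent
- medium_b: medium sample pot: white upright cylinder with a blue lid, 40 mm across and 36 mm high, 40 to 85 g, weighted at the bottom; origin at the centre of its underside, z up. May be absent
- medium_c: medium sample pot: white upright cylinder with a blue lid, 40 mm across and 36 mm high, 40 to 85 g, weighted at the bottom; origin at the centre of its underside, z up. May be absent
- large_a: large sample pot: white upright cylinder with a blue lid, 48 mm across and 36 mm high, 40 to 85 g, weighted at the bottom; origin at the centre of its underside, z up. May be absent
- large_b: large sample pot: white upright cylinder with a blue lid, 48 mm across and 36 mm high, 40 to 85 g, weighted at the bottom; origin at the centre of its underside, z up. May be absent
- lane_small (a point): centre of the floor of the lane for small pots (the narrowest, nearest the robot): 40 mm wide (x), 225 mm long (y), between 5 mm thick walls that rise 7 mm above the floor; its y axis runs along the lane, x across it away from the robot, z up. It rides on the tray. Room for three pots one behind the other along y, 80 mm apart
- lane_medium (a point): centre of the floor of the lane for medium pots (the middle one): 48 mm wide (x), 225 mm long (y), between 5 mm thick walls that rise 7 mm above the floor; its y axis runs along the lane, x across it away from the robot, z up. It rides on the tray. Room for three pots one behind the other along y, 80 mm apart
- lane_large (a point): centre of the floor of the lane for large pots (the widest, farthest from the robot): 56 mm wide (x), 225 mm long (y), between 5 mm thick walls that rise 7 mm above the floor; its y axis runs along the lane, x across it away from the robot, z up. It rides on the tray. Room for three pots one behind the other along y, 80 mm apart
- pointer (a point): tip of the red pointer on the robot's side edge of the white tray; same axes as the lanes; the tray slides along y
- mark (a point): red index mark on the robot's side of the aluminium bed beside the tray; same axes as the lanes. The tray is at the mark when the pointer's y equals the mark's y along that axis (the pointer starts at smaller y; there are fine black lines every 10 mm)
- handwheel (a joint): angle of the handwheel, rad: grows clockwise seen from above; the tray moves 20 mm in +y of its lanes per rad; the pointer meets the mark at 4.0; it turns on to 5.6. It stays where it is left, and may also be turned back
- wheel_grip (a point): point to hold on the axis of the black handwheel (84 mm across, upright axis): on top of it stands a blue grip bar 62 mm long, 14 mm wide, 30 mm high; this point is 20 mm above the bar's foot and 10 mm below its top; x runs along the bar, z up. The wheel sits on a white housing beyond the tray's far side (+x)
- tape: roll of brown tape lying flat, 90 mm across, 24 mm high, loose; origin under its centre. Bystander
- dish: closed glass dish, 90 mm across, 14 mm high, loose; origin under its centre. Bystander
- cup: white plastic cup, 72 mm across, 80 mm high, loose; origin under its centre. Bystander
- jar: amber jar, 70 mm across, 100 mm high, loose; origin under its centre. Bystander
- spatula: steel spatula with a wooden handle, 190 mm long, lying, loose; x along it. Bystander
- stage: the microscope with its feed table, fixed: aluminium bed 210 by 390 mm, 10 mm high (its y the sliding direction); origin on the table 20 mm +y of the bed's centre; the microscope, 340 mm high, stands on the bed's +y end, from 175 to 345 mm in y and within 100 mm of x = 0; the wheel's axis is at x = 150 mm, y = 0

How it is judged:
On the way, in this order (a step that is already met when the one before it is completed fails the run):
1. all pots stand released in the lanes of their size (x of small_a in the frame of lane_small between -0.009 and 0.009 m and y of small_a in the frame of lane_small between -0.105 and 0.105 m and z of small_a in the frame of lane_small between -0.006 and 0.006 m and angle between each of small_a, small_b, small_c, medium_a, medium_b, medium_c, large_a, large_b's own z axis and vertical below 0.15 rad and linear speed of each of small_a, small_b, small_c, medium_a, medium_b, medium_c, large_a, large_b below 0.03 m/s and contact force between the fingers and small_a below 0.2 N and x of small_b in the frame of lane_small between -0.009 and 0.009 m and y of small_b in the frame of lane_small between -0.105 and 0.105 m and z of small_b in the frame of lane_small between -0.006 and 0.006 m and contact force between the fingers and small_b below 0.2 N and x of small_c in the frame of lane_small between -0.009 and 0.009 m and y of small_c in the frame of lane_small between -0.105 and 0.105 m and z of small_c in the frame of lane_small between -0.006 and 0.006 m and contact force between the fingers and small_c below 0.2 N and x of medium_a in the frame of lane_medium between -0.009 and 0.009 m and y of medium_a in the frame of lane_medium between -0.105 and 0.105 m and z of medium_a in the frame of lane_medium between -0.006 and 0.006 m and contact force between the fingers and medium_a below 0.2 N and x of medium_b in the frame of lane_medium between -0.009 and 0.009 m and y of medium_b in the frame of lane_medium between -0.105 and 0.105 m and z of medium_b in the frame of lane_medium between -0.006 and 0.006 m and contact force between the fingers and medium_b below 0.2 N and x of medium_c in the frame of lane_medium between -0.009 and 0.009 m and y of medium_c in the frame of lane_medium between -0.105 and 0.105 m and z of medium_c in the frame of lane_medium between -0.006 and 0.006 m and contact force between the fingers and medium_c below 0.2 N and x of large_a in the frame of lane_large between -0.009 and 0.009 m and y of large_a in the frame of lane_large between -0.105 and 0.105 m and z of large_a in the frame of lane_large between -0.006 and 0.006 m and contact force between the fingers and large_a below 0.2 N and x of large_b in the frame of lane_large between -0.009 and 0.009 m and y of large_b in the frame of lane_large between -0.105 and 0.105 m and z of large_b in the frame of lane_large between -0.006 and 0.006 m and contact force between the fingers and large_b below 0.2 N), for 0.2 s.
2. the tray's pointer is cranked to the mark (y of pointer in the frame of mark between -0.004 and 0.004 m), for 0.2 s.
At the end, for the whole second after the job is handed in: every pot present stands upright (within 0.15 rad), at rest and released, on the floor of the lane of its size (within 9 mm of the lane's centre line, 105 mm of its middle); the tray's pointer is within 4 mm of the mark and the handwheel is still (all of step 1 and all of step 2 and velocity of joint handwheel between -0.05 and 0.05 rad/s); the robot touches nothing.
It fails at once if the tape is pushed more than 40 mm from its place (distance of tape from where it was at the start of the episode above 0.04 m).
It fails at once if the dish is pushed more than 40 mm from its place (distance of dish from where it was at the start of the episode above 0.04 m).
It fails at once if the cup is pushed more than 40 mm from its place (distance of cup from where it was at the start of the episode above 0.04 m).
It fails at once if the jar is pushed more than 40 mm from its place (distance of jar from where it was at the start of the episode above 0.04 m).
It fails at once if the spatula is pushed more than 40 mm from its place (distance of spatula from where it was at the start of the episode above 0.04 m).
Of small_a, small_b, small_c, medium_a, medium_b, medium_c, large_a, large_b only 6 to 8 are there at a start; the rules pass over those that are not, and their reading is None.
At some moment in a run one of medium_a, medium_b, medium_c, large_a, large_b may be knocked a few centimetres aside while the robot is not near it.
It also fails if it takes over 210 s, if anything falls off the work surface, if the arm or the gripper's body presses on something with over 40 N, if the wrist force passes 120 N, or if a joint passes its speed limit or range.

## Working session

There is one attempt and no reset: what is moved stays moved. The work goes in short steps, Python scripts to look and compute and a tool call to move; the robot and the scene stay as the last step left them, time stands still between calls to the robot, and variables do not carry over. Pictures are saved under pics/ and viewed, and the job is handed in when it is done.

Besides the shell and the picture viewer there is one more tool, called after ">>>" as a command line: name --pt "numbers of a row" for each row, then --argument value for the rest. jog_arm: Moves the arm, as the interface text tells. Its arguments: {"type":"object","properties":{"steps":{"type":"array"},"force":{"type":"number"}},"required":["steps"]}

```bash
ls; mkdir -p pics
python3 - <<'E'
from plant import robot
import cv2
print(robot.read_state())
for n in ["scene","top","wrist"]:
    c=robot.read_camera(n); cv2.imwrite(f"pics/{n}0.png",c["image"][:,:,::-1]); print(n,{k:v for k,v in c.items() if k!="image"})
E
```

```text
pics
{'t': 0.0, 'q': array([-1.39939871e+00,  1.31155672e-01,  1.48924606e+00,  9.99899760e-06,
        1.52298688e+00, -8.54059988e-02]), 'dq': array([-0.00169488, -0.00048082, -0.00099653,  0.00103813, -0.00087981,
        0.00050383]), 'joint_torque': array([ 1.13064016e-03, -5.59837282e+01, -4.91753626e+01,  7.67898420e-02,
        3.52476630e-02, -1.01330422e-04]), 'tool_pos': array([ 0.15232574, -0.57979791,  0.23160894]), 'orientation': array([-3.11395060e+00, -4.02048078e-01,  1.05523985e-04]), 'force': array([-0.50720175,  0.17858758, -0.69576529]), 'wrist_torque': array([ 0.02934202,  0.02567515, -0.0219593 ]), 'opening': 0.09334162812227388}
scene {'mtx': array([[525.55496553,   0.        , 273.91330642],
       [  0.        , 525.55496553, 203.68549467],
       [  0.        ,   0.        ,   1.        ]]), 'D': array([-0.01721019,  0.        ,  0.        ,  0.        ,  0.        ]), 'extrinsics': array([[ 0.21543188,  0.57743691, -0.78749966,  1.51321351],
       [ 0.97650194, -0.12263873,  0.17721089, -0.28448031],
       [ 0.00575015, -0.80717183, -0.59028856,  0.80448
[... 580 characters left out ...]
0],
       [ 0.00000000e+00,  0.00000000e+00,  0.00000000e+00,
         1.00000000e+00]])}
wrist {'mtx': array([[353.59423282,   0.        , 279.40091327],
       [  0.        , 353.59423282, 211.98977196],
       [  0.        ,   0.        ,   1.        ]]), 'D': array([-0.03862754,  0.        ,  0.        ,  0.        ,  0.        ]), 'tool_from_camera': array([[ 3.12380018e-04, -9.60368221e-01, -2.78734250e-01,
         7.65881781e-02],
       [ 9.99999907e-01,  2.17197934e-04,  3.72361830e-04,
         4.27286739e-04],
       [-2.97063965e-04, -2.78734340e-01,  9.60368200e-01,
        -1.53413985e-01],
       [ 0.00000000e+00,  0.00000000e+00,  0.00000000e+00,
         1.00000000e+00]])}
```

View pics/top0.png

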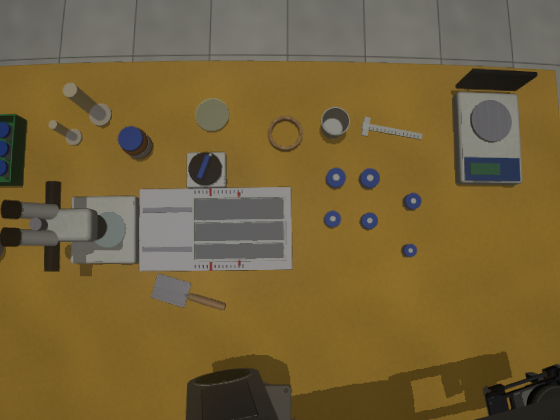

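View pics/scene0.png

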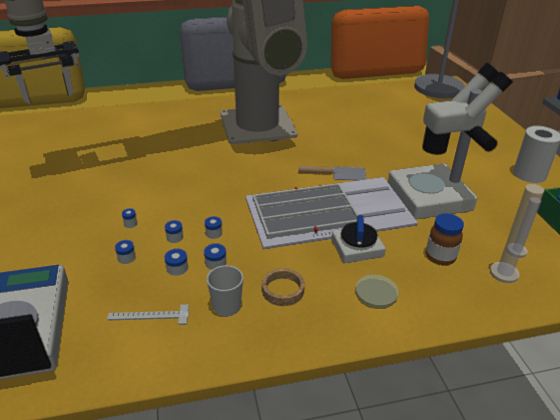

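The top view shows six lidded pots at about (336,178), (370,179), (413,201), (333,219), (370,220) and (410,250). The tray spans columns 193–285 and rows 197–260. The wheel with its blue bar is at (204,167). Next I measure them.

```bash
cat > h.py <<'E'
import numpy as np, cv2
from plant import robot
from scipy.spatial.transform import Rotation as R
def cam(n):
    s=robot.read_state(); c=robot.read_camera(n)
    if n=="wrist":
        T=np.eye(4);T[:3,:3]=R.from_rotvec(s["orientation"]).as_matrix();T[:3,3]=s["tool_pos"]
        c["E"]=T@c["tool_from_camera"]
    else: c["E"]=c["extrinsics"]
    return c
def ray(c,uv):
    p=cv2.undistortPoints(np.array(uv,float).reshape(-1,1,2),c["mtx"],c["D"]).reshape(-1,2)
    d=np.c_[p,np.ones(len(p))]@c["E"][:3,:3].T
    return c["E"][:3,3],d
def plane(c,uv,z):
    o,d=ray(c,uv); return o+d*((z-o[2])/d[:,2])[:,None]
def proj(c,P):
    E=np.linalg.inv(c["E"]); r=cv2.Rodrigues(E[:3,:3])[0]
    return cv2.projectPoints(np.array(P,float).reshape(-1,1,3),r,E[:3,3],c["mtx"],c["D"])[0].reshape(-1,2)
def mask(c,col):
    h=cv2.cvtColor(c["image"],cv2.COLOR_RGB2HSV)
    if col=="blue": return cv2.inRange(h,(105,110,50),(130,255,255))
    return cv2.inRange(h,(0,140,80),(7,255,255))|cv2.inRange(h,(173,140,80),(180,255,255))
def blobs(m,amin=4):
    cs,_=cv2.findContours(m,cv2.RETR_EXTERNAL,cv2.CHAIN_APPROX_NONE)
    return [k for k in cs if cv2.contourArea(k)>=amin]
def save(c,name,box=None,f=1):
    im=c["image"][:,:,::-1]
    if box: im=im[box[1]:box[3],box[0]:box[2]]
    cv2.imwrite("pics/"+name,cv2.resize(im,None,fx=f,fy=f,interpolation=cv2.INTER_CUBIC))
E
python3 - <<'E'
from h import *
c=cam("top"); np.set_printoptions(precision=4,suppress=True)
for k in blobs(mask(c,"blue"),20):
    (u,v),(w,h),a=cv2.minAreaRect(k); P=plane(c,[[u,v]],.036)[0]
    b=plane(c,k[:,0]+0.0,.036); (x,y),r=cv2.minEnclosingCircle(b[:,:2].astype(np.float32))
    print((u,v),cv2.contourArea(k),P,"circ",x,y,2*r, "rect",w,h,a)
for k in blobs(mask(c,"red"),1):
    u,v=k[:,0].mean(0); print("red",u,v,len(k),plane(c,[[u,v]],.012)[0])
save(c,"top1.png",(130,150,300,280),4)
save(c,"top2.png",(310,150,440,270),5)
E
```

```text
(409.5, 250.0) 95.0 [ 0.4465 -0.4013  0.036 ] circ 0.4469353258609772 -0.4019360840320587 0.03081197291612625 rect 10.0 11.0 90.0
(369.0000305175781, 220.5000457763672) 167.0 [ 0.5199 -0.2991  0.036 ] circ 0.519771158695221 -0.299898624420166 0.03912527859210968 rect 14.849241256713867 14.849241256713867 45.0
(332.0, 218.5) 161.0 [ 0.5244 -0.2063  0.036 ] circ 0.5241462588310242 -0.20690181851387024 0.03854415565729141 rect 15.0 14.0 90.0
(413.0, 201.0) 156.5 [ 0.5698 -0.4119  0.036 ] circ 0.5705062747001648 -0.4110237658023834 0.038797926157712936 rect 14.0 14.0 90.0
(369.5, 177.5) 233.5 [ 0.6283 -0.3014  0.036 ] circ 0.6285746693611145 -0.30168044567108154 0.046820078045129776 rect 17.0 17.0 90.0
(335.5, 177.5) 236.0 [ 0.6274 -0.2154  0.036 ] circ 0.6281641125679016 -0.21567223966121674 0.04617837816476822 rect 17.0 17.0 90.0
(2.5, 167.5) 59.0 [0.6502 0.6542 0.036 ] circ 0.6502401232719421 0.6613344550132751 0.04034855216741562 rect 15.0 5.0 90.0
(492.0, 169.0) 1111.0 [ 0.6545 -0.6243  0.036 ] circ 0.6544521450996399 -0.6250531673431396 0.156518816947937 rect 22.0 54.0 90.0
(203.00257873535156, 166.19329833984375) 93.0 [0.6536 0.1178 0.036 ] circ 0.6541857719421387 0.11911030113697052 0.06034906208515167 rect 4.882115364074707 23.764413833618164 21.037511825561523
(3.5, 148.5) 79.0 [0.701  0.6551 0.036 ] circ 0.7013176679611206 0.6632626056671143 0.04121090844273567 rect 15.0 7.0 90.0
(130.0, 138.0) 392.5 [0.7261 0.3082 0.036 ] circ 0.726087212562561 0.3085566759109497 0.061179839074611664 rect 22.0 22.0 90.0
(4.0, 129.0) 101.5 [0.7539 0.6581 0.036 ] circ 0.753961443901062 0.661747932434082 0.04408206790685654 rect 8.0 16.0 0.0
red 210.5 266.0 14 [0.4036 0.0972 0.012 ]
red 238.33333333333334 193.5 6 [0.5878 0.0293 0.012 ]
```

View pics/top1.png

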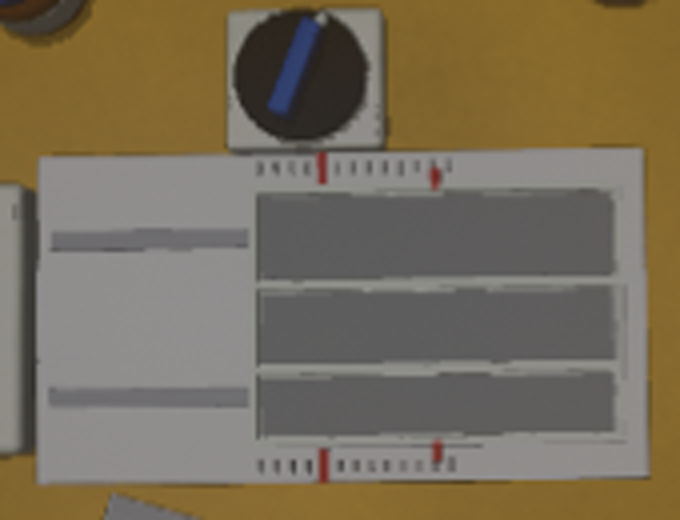

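View pics/top2.png

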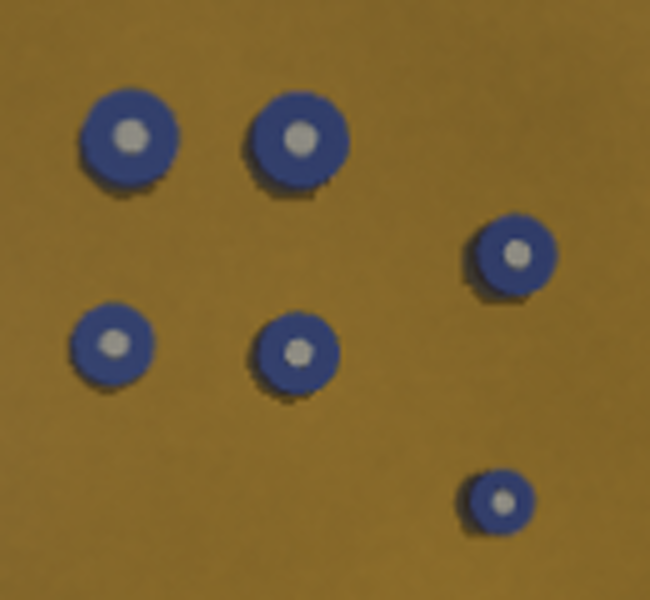

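Sizes agree: one small, three medium and two large, six in all. In the crop the lane floors span X 257–614, with rows 193–275 (large), 290–362 (medium) and 373–433 (small). Next are the bed frame, the lanes and the heights.

Run:
```python
from h import *
np.set_printoptions(precision=4,suppress=True)
c=cam("top")
f=lambda L:(np.array(L,float)+.5)/4-.5+np.array([130,150])
bed=f([[38,157],[642,150],[648,477],[38,483]])
B=plane(c,bed,.010); print("bed",B, np.linalg.norm(B-np.roll(B,-1,0),axis=1)); 
print("centre",B.mean(0))
for n,q in dict(large=[[257,194],[614,191],[614,274],[257,279]],med=[[257,290],[614,287],[614,359],[257,364]],small=[[257,375],[614,371],[614,431],[257,436]]).items():
    P=plane(c,f(q),.016);print(n,P.mean(0),np.linalg.norm(P-np.roll(P,-1,0),axis=1))
    d=P[0]-P[1]; print(" dir",np.arctan2(d[0],d[1]))
print("mark",plane(c,f([[323,450],[323,481],[321,155],[321,184]]),.01))
print("pointer",plane(c,f([[437,463],[436,190]]),.016))
# wheel bar
k=[k for k in blobs(mask(c,"blue"),20) if abs(k[:,0].mean(0)-[203,166]).max()<8][0]
b=plane(c,k[:,0],.07);print("bar@.07",b.mean(0)); r=cv2.minAreaRect(b[:,:2].astype(np.float32));print(r)
s=cam("scene"); save(s,"scene1.png",(220,150,480,260),3)
save(s,"scene2.png",(100,190,260,300),4)
```

```text
bed [[ 0.5982  0.2859  0.01  ]
 [ 0.6054 -0.1023  0.01  ]
 [ 0.3983 -0.1072  0.01  ]
 [ 0.3896  0.2801  0.01  ]] [0.3883 0.2072 0.3874 0.2087]
centre [0.4979 0.0891 0.01  ]
large [0.5499 0.0284 0.016 ] [0.2266 0.0526 0.2258 0.0541]
 dir -0.016077838785034403
med [0.4926 0.0276 0.016 ] [0.2257 0.0453 0.2251 0.0468]
 dir -0.01703344782688076
small [0.4433 0.027  0.016 ] [0.225  0.0376 0.2246 0.0384]
 dir -0.020678645716639427
mark [[0.4133 0.0978 0.01  ]
 [0.3938 0.0976 0.01  ]
 [0.6007 0.1024 0.01  ]
 [0.582  0.102  0.01  ]]
pointer [[0.4061 0.0253 0.016 ]
 [0.5781 0.0281 0.016 ]]
bar@.07 [0.6485 0.1131 0.07  ]
((0.6481715440750122, 0.1132284551858902), (0.012134524062275887, 0.0586068332195282), 70.28329467773438)
```

View pics/scene1.png

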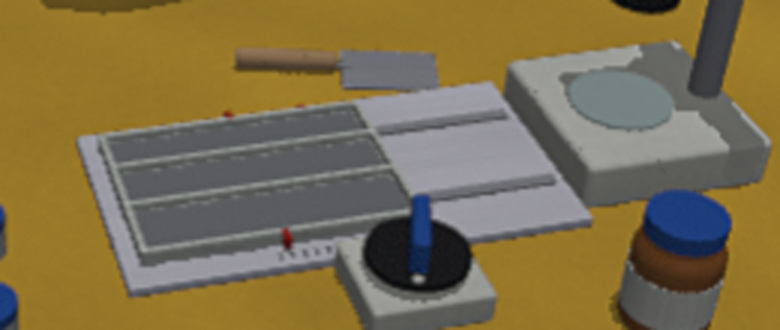

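```bash
cat >> h.py <<'E'
np.set_printoptions(precision=4,suppress=True)
def to(x,y,z,yaw=0.018):
    s=robot.read_state(); A=R.from_rotvec(s["orientation"])
    B=R.from_matrix(np.array([[np.cos(yaw),np.sin(yaw),0],[np.sin(yaw),-np.cos(yaw),0],[0,0,-1]]).T)
    t=A.inv().apply(np.array([x,y,z])-s["tool_pos"]); r=(A.inv()*B).as_rotvec()
    print("t=%.1f"%s["t"],"pos",s["tool_pos"],"q",s["q"],"F",s["force"],"open %.4f"%s["opening"])
    print(" ->",np.round(t,3),np.round(r,3)," rows>=",np.ceil(max(np.linalg.norm(t)/.0625,np.linalg.norm(r)/.187)))
E
python3 -c "
from h import *
to(.50,-.30,.30)"
```

```text
t=0.3 pos [ 0.1524 -0.5801  0.2323] q [-1.3994  0.1307  1.4886 -0.      1.523  -0.0854] F [-0.5066  0.6257 -0.5512] open 0.0929
 -> [ 0.407 -0.183 -0.068] [-0.001  0.     0.239]  rows>= 8.0
```

>>> jog_arm --pt "0 0.05 -0.023 -0.009 0 0 0.03" --pt "0 0.1 -0.045 -0.018 0 0 0.07" --pt "0 0.15 -0.067 -0.026 0 0 0.11" --pt "0 0.2 -0.09 -0.034 0 0 0.15" --pt "0 0.25 -0.112 -0.042 0 0 0.2" --force 15

```text
t: 0.92
tool_pos: [0.3669, -0.4071, 0.2747]
orientation: [-3.14, -0.087, -0.0]
force: [0.7, -1.1, 0.3]
opening: 0.0933
```

```bash
python3 -c "
from h import *
to(.50,-.30,.30)"
```

```text
t=0.9 pos [ 0.3669 -0.4071  0.2747] q [-0.931  -0.0244  1.5722  0.0003  1.5939  0.5846] F [ 0.7183 -1.117   0.3197] open 0.0933
 -> [ 0.139 -0.1   -0.025] [-0.    -0.     0.037]  rows>= 3.0
```

>>> jog_arm --pt "0 0.05 -0.033 -0.008 0 0 0.02" --pt "0 0.1 -0.066 -0.017 0 0 0.037" --pt "0 0.139 -0.1 -0.025 0 0 0.037" --pt "0 0.139 -0.1 -0.025 0 0 0.037" --pt "0 0.139 -0.1 -0.025 0 0 0.037"

```text
t: 1.55
tool_pos: [0.4999, -0.2997, 0.2995]
orientation: [-3.141, -0.03, 0.001]
force: [0.2, 0.0, -0.2]
opening: 0.0929
```

```bash
cat > pots.py <<'E'
from h import *
import sys
def pots(c,z=.036,amin=100,skip=None):
    out=[]
    for k in blobs(mask(c,"blue"),amin):
        m=np.zeros(c["image"].shape[:2],np.uint8); cv2.drawContours(m,[k],-1,255,-1)
        b=plane(c,k[:,0],z); (x,y),r=cv2.minEnclosingCircle(b[:,:2].astype(np.float32))
        M=cv2.moments(m,True); ce=plane(c,[[M["m10"]/M["m00"],M["m01"]/M["m00"]]],z)[0]
        out.append((ce[0],ce[1],2*r,M["m10"]/M["m00"],M["m01"]/M["m00"]))
    return np.array(out)
E
python3 -c "
from pots import *
to(.50,-.30,.30)
c=cam('wrist'); save(c,'w1.png'); print(pots(c))
"
```

```text
t=1.6 pos [ 0.4999 -0.2997  0.2995] q [-0.6278  0.0663  1.4357 -0.0002  1.6401  0.9241] F [ 0.1941  0.0322 -0.1862] open 0.0929
 -> [ 0.     0.    -0.001] [-0.     0.001  0.001]  rows>= 1.0
[[  0.4492  -0.4048   0.0353 363.0215 218.4176]
 [  0.5229  -0.3025   0.0415 281.5759 157.019 ]
 [  0.5269  -0.2102   0.0423 203.0133 152.192 ]
 [  0.5728  -0.4141   0.0426 379.9821 115.3778]
 [  0.6303  -0.3045   0.0498 285.4031  59.2231]
 [  0.6306  -0.219    0.0505 207.5725  57.5898]
 [  0.6565  -0.5779   0.0852 532.7317  42.3078]]
```

View pics/w1.png

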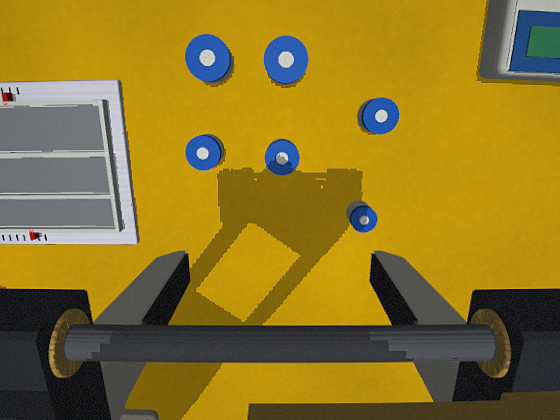

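The wrist picture shows the same six pots, e.g. the small one at (363,218) and the middle medium one at (282,157). The positions agree with the top view to about 3 mm. I'll pick the small pot first.

```bash
python3 -c "
from h import *
to(.4487,-.4045,.02)"
```

```text
t=1.6 pos [ 0.4995 -0.3001  0.2994] q [-0.6289  0.0661  1.4361 -0.0001  1.6401  0.9242] F [0.6061 0.1926 0.6861] open 0.0932
 -> [-0.052  0.104  0.279] [-0.     0.001 -0.   ]  rows>= 5.0
```

>>> jog_arm --pt "0.2 -0.026 0.052 0.03 0 0 0" --pt "0.2 -0.052 0.104 0.07 0 0 0" --pt "0.2 -0.052 0.104 0.13 0 0 0" --pt "0.2 -0.052 0.104 0.18 0 0 0" --pt "0.2 -0.052 0.104 0.22 0 0 0"

```text
t: 2.22
tool_pos: [0.4462, -0.4054, 0.0761]
orientation: [-3.139, -0.022, 0.005]
force: [-0.5, -1.0, -0.2]
opening: 0.0746
```

```bash
python3 -c "
from pots import *
to(.4487,-.4045,.02)
c=cam('wrist'); save(c,'w2.png'); print(pots(c))"
```

```text
t=2.2 pos [ 0.4462 -0.4054  0.0761] q [-0.8223  0.2664  1.6285 -0.0006  1.2507  0.7344] F [-0.4983 -0.9725 -0.1979] open 0.0746
 -> [ 0.003 -0.001  0.056] [-0.003  0.003 -0.004]  rows>= 1.0
[[  0.4491  -0.4054   0.0356 278.369  240.8278]
 [  0.5227  -0.3036   0.0451  89.1492 108.1864]
 [  0.564   -0.4144   0.0415 299.7459  24.5112]]
```

View pics/w2.png

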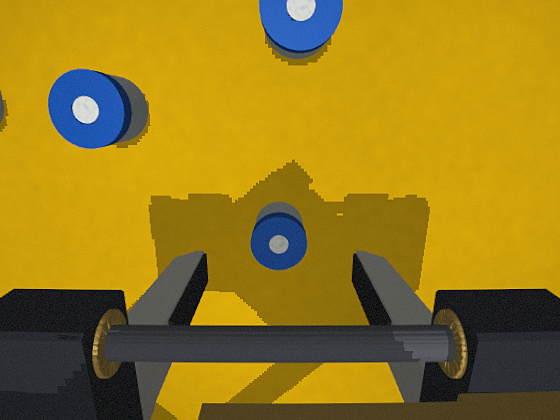

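The small pot sits midway between the fingers at (278,241), so I descend and grip.

>>> jog_arm --pt "0.2 0.003 0 0.03 0 0 0" --pt "0.2 0.003 0 0.056 0 0.003 0" --pt "0.2 0.003 0 0.056 0 0.003 0" --pt "1 0.003 0 0.056 0 0.003 0" --pt "1 0.003 0 0.056 0 0.003 0" --force 15

```text
t: 2.9
tool_pos: [0.4462, -0.403, 0.015]
orientation: [-3.134, -0.021, 0.007]
force: [0.5, 0.2, -1.0]
opening: 0.0588
```

>>> jog_arm --pt "1 0 0 0 0 0 0" --pt "1 0 0 0 0 0 0" --pt "1 0 0 0 0 0 0" --pt "1 0 0 -0.04 0 0 0" --pt "1 0 0 -0.08 0 0 0"

```text
t: 3.52
tool_pos: [0.4461, -0.4029, 0.095]
orientation: [-3.132, -0.022, 0.01]
force: [0.4, -0.5, -0.7]
opening: 0.0319
```

```bash
python3 -c "
from pots import *
to(.4433,.027,.13)
c=cam('wrist'); save(c,'w3.png'); s=robot.read_state()
zt=s['tool_pos'][2]; print(pots(c,zt+.016))"
```

```text
t=3.5 pos [ 0.4461 -0.4029  0.095 ] q [-0.8208  0.247   1.6142  0.0017  1.2913  0.7357] F [ 0.4196 -0.5456 -0.6628] open 0.0319
 -> [ 0.003 -0.43  -0.031] [-0.009  0.006 -0.004]  rows>= 7.0
[[  0.4514  -0.4037   0.0363 279.3209 290.9628]
 [  0.5231  -0.3425   0.0274 110.9163 107.7785]
 [  0.5499  -0.4104   0.0256 303.3482  26.8093]]
```

View pics/w3.png

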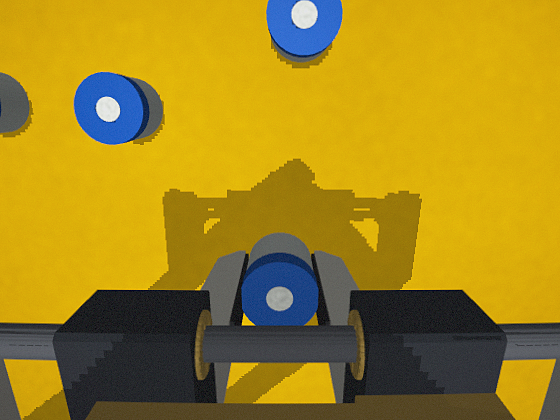

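The small pot is held (opening 31.9 mm) with its lid at (279,291), a few mm ahead of the TCP in x. I carry it to the narrow lane and look at lid and walls in one picture.

>>> jog_arm --pt "1 0 -0.06 -0.02 -0.004 0.003 0" --pt "1 0.0 -0.12 -0.03 -0.009 0.006 -0.004" --pt "1 0.0 -0.18 -0.03 -0.009 0.006 -0.004" --pt "1 0.0 -0.24 -0.03 -0.009 0.006 -0.004" --pt "1 0 -0.3 -0.03 -0.009 0.006 -0.004"

```text
t: 4.2
tool_pos: [0.4443, -0.1039, 0.1329]
orientation: [3.135, 0.028, 0.01]
force: [-0.0, 0.2, -1.0]
opening: 0.0317
```

```bash
python3 -c "
from pots import *
to(.441,.027,.13)"
```

```text
t=4.2 pos [ 0.4443 -0.1039  0.1329] q [-0.3392 -0.2057  2.0006 -0.0039  1.3382  1.2149] F [-0.0131  0.1595 -1.0069] open 0.0317
 -> [-0.001 -0.131  0.002] [ 0.007 -0.007 -0.   ]  rows>= 3.0
```

>>> jog_arm --pt "1 0 -0.05 0 0.003 -0.003 0" --pt "1 -0.001 -0.1 0.002 0.007 -0.007 0" --pt "1 -0.001 -0.131 0.002 0.007 -0.007 0" --pt "1 -0.001 -0.131 0.002 0.007 -0.007 0" --pt "1 -0.001 -0.131 0.002 0.007 -0.007 0"

```text
t: 4.82
tool_pos: [0.441, 0.0266, 0.13]
orientation: [3.141, 0.029, -0.001]
force: [-0.1, -0.3, -0.1]
opening: 0.0321
```

```bash
python3 -c "
from pots import *
to(.441,.027,.13)
c=cam('wrist'); save(c,'w4.png'); s=robot.read_state()
zt=s['tool_pos'][2]; print(pots(c,zt+.021))"
```

```text
t=4.8 pos [0.441  0.0266 0.13  ] q [-0.0557 -0.2373  2.0329 -0.0001  1.3464  1.4968] F [-0.0513 -0.2934 -0.0845] open 0.0321
 -> [ 0. -0.  0.] [0. 0. 0.]  rows>= 1.0
[[  0.445    0.026    0.0368 279.363  290.9456]]
```

View pics/w4.png

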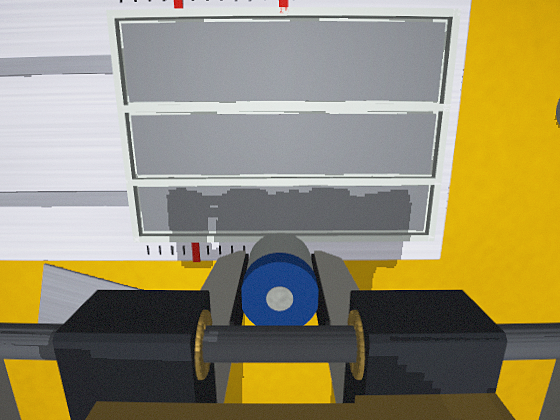

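```bash
python3 -c "
from pots import *
c=cam('wrist'); save(c,'w5.png',(100,0,300,150),4); save(c,'w6.png',(280,0,480,150),4);save(c,'w7.png',(180,180,380,330),4)
np.save('E5.npy',c['E'])"
```

```text
(no output)
```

View pics/w5.png

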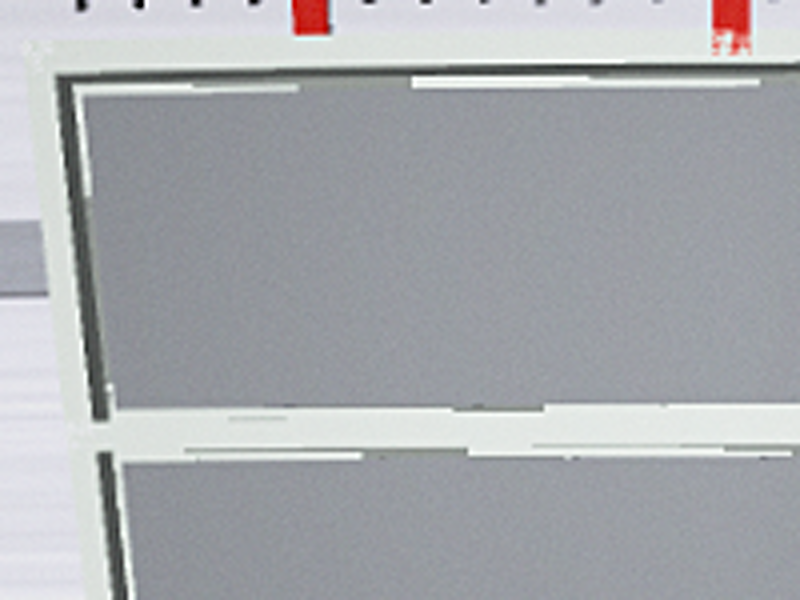

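View pics/w6.png

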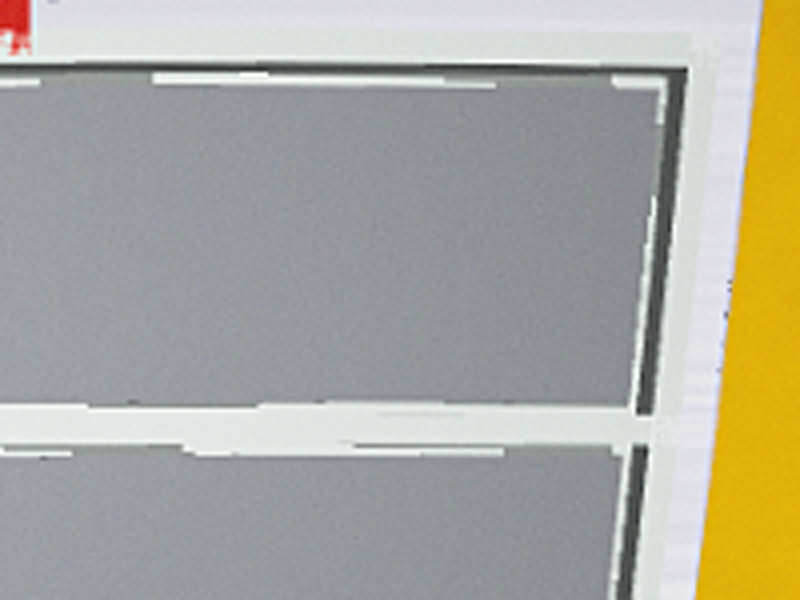

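View pics/w7.png

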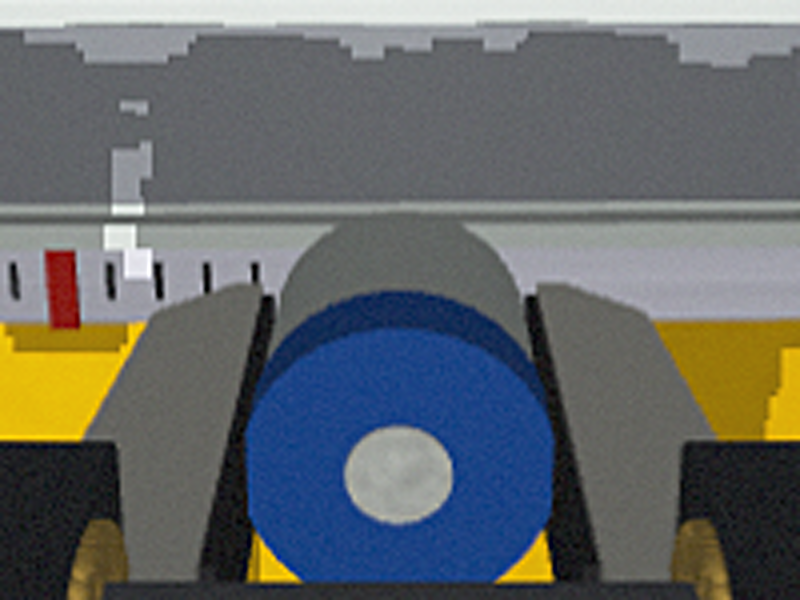

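```bash
python3 -c "
from pots import *
c=cam('wrist'); c['E']=np.load('E5.npy')
p=np.array([[114.1,19.1],[451.9,16.9],[441.2,103.1],[124.4,104.9],[124.6,113.1],[441.9,111.6]])-.4
for z in (.02,.023,.026):
  P=plane(c,p,z); print(z,'len',np.linalg.norm(P[0]-P[1]),np.linalg.norm(P[2]-P[3]),np.linalg.norm(P[4]-P[5]),'w',np.linalg.norm(P[0]-P[3]),np.linalg.norm(P[1]-P[2]),'cent',P[:4].mean(0),'ang',np.arctan2(-(P[0]-P[1])[0],(P[0]-P[1])[1]))
  print('  medium top edge mid',P[4:].mean(0),'small -x wall inner edge at y centre', plane(c,[[280,234]],z))
u=(np.array([[398,474]])+.5)/4-.5+180
s=robot.read_state();zt=s['tool_pos'][2]
print('dot',plane(c,u,zt+.021), s['tool_pos'])
for z in(.01,.012): print('mark/pointer',plane(c,[[178,4],[283,4],[195.5,253]],z))
"
```

```text
0.02 len 0.23022176860153648 0.22811795840587418 0.22982668260376646 w 0.05660500653686455 0.056784298090293416 cent [0.551  0.0253 0.02  ] ang 0.023913405852619998
  medium top edge mid [0.5168 0.0244 0.02  ] small -x wall inner edge at y centre [[0.4232 0.0247 0.02  ]]
0.023 len 0.22759989898635968 0.2255200479326222 0.227209312406604 w 0.05596036312365737 0.056137612823793745 cent [0.5506 0.0253 0.023 ] ang 0.023913405852619887
  medium top edge mid [0.5168 0.0244 0.023 ] small -x wall inner edge at y centre [[0.4243 0.0248 0.023 ]]
0.026 len 0.22497802937118289 0.2229221374593702 0.22459194220944148 w 0.05531571971045007 0.05549092755729419 cent [0.5502 0.0254 0.026 ] ang 0.023913405852619776
  medium top edge mid [0.5168 0.0244 0.026 ] small -x wall inner edge at y centre [[0.4254 0.0248 0.026 ]]
dot [[0.4417 0.0257 0.1511]] [0.4411 0.0261 0.1301]
mark/pointer [[0.5883 0.0989 0.01  ]
 [0.5892 0.0256 0.01  ]
 [0.4015 0.095  0.01  ]]
mark/pointer [[0.5878 0.0984 0.012 ]
 [0.5886 0.0256 0.012 ]
 [0.4024 0.0945 0.012 ]]
```

Wall tops come out at z ≈ 0.0245, so the floor is ≈ 0.0175. Lane centre lines are x ≈ 0.4440, 0.4928 and 0.5504, with mid y ≈ 0.0255. The lid's white dot puts the pot 0.6 mm from the TCP. Next is the placing.

>>> jog_arm --pt "1 0.003 0.0 0.04 0 0 0" --pt "1 0.003 0 0.07 0 0 0" --pt "1 0.003 0 0.085 0 0 0" --pt "1 0.003 0 0.094 0 0 0" --pt "1 0.003 0 0.095 0 0 0"

```text
t: 5.6
tool_pos: [0.4443, 0.0259, 0.0352]
orientation: [-3.141, -0.025, 0.001]
force: [-0.3, 0.5, -0.3]
opening: 0.0318
```

```bash
python3 -c "
from pots import *
to(.4436,.0255,.033)
"
```

```text
t=5.6 pos [0.4443 0.0259 0.0352] q [-0.0572 -0.0951  2.0963  0.0001  1.1407  1.4977] F [-0.2681  0.4547 -0.3362] open 0.0318
 -> [-0.001  0.     0.002] [-0.     0.    -0.002]  rows>= 1.0
```

>>> jog_arm --pt "1 -0.001 0 0.002 0 0 0" --pt "1 -0.001 0 0.003 0 0 0" --pt "1 -0.001 0 0.003 0 0 0"

```text
t: 5.98
tool_pos: [0.444, 0.0259, 0.033]
orientation: [3.141, 0.025, 0.002]
force: [-0.6, -1.6, 3.8]
opening: 0.0316
```

>>> jog_arm --pt "0.45 0 0 0 0 0 0" --pt "0.45 0 0 0 0 0 0" --pt "0.45 0 0 0 0 0 0" --pt "0.45 0 0 -0.03 0 0 0" --pt "0.45 0 0 -0.08 0 0 0"

```text
t: 6.6
tool_pos: [0.4419, 0.026, 0.1119]
orientation: [-3.141, -0.025, 0.006]
force: [0.7, -0.2, 0.2]
opening: 0.0513
```

```bash
python3 -c "
from pots import *
to(.522,-.209,.13)
c=cam('wrist'); save(c,'w8.png'); 
print(pots(c,.0535))"
```

```text
t=6.6 pos [0.4419 0.026  0.1119] q [-0.0573 -0.2107  2.0452  0.0001  1.3109  1.4975] F [ 0.6825 -0.1886  0.212 ] open 0.0513
 -> [ 0.076  0.236 -0.018] [-0.     0.004 -0.002]  rows>= 4.0
[[  0.4465   0.0251   0.0354 279.6805 227.7698]]
```

View pics/w8.png

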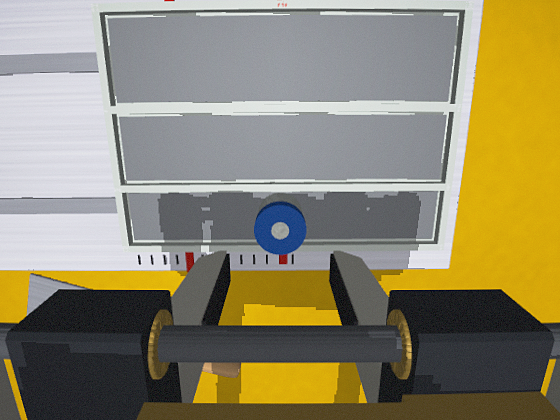

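The small pot stands in the narrow lane at (280,229), and it touched the floor at TCP z = 0.033. Next is the medium pot at about (0.523, −0.209).

>>> jog_arm --pt "0.2 0.015 0.05 -0.018 0 0 0" --pt "0.2 0.035 0.11 -0.018 0 0.003 0" --pt "0.2 0.055 0.17 -0.018 0 0.003 0" --pt "0.2 0.076 0.225 0.0 0 0.004 0" --pt "0.2 0.076 0.236 0.04 0 0.004 -0.002"

```text
t: 7.28
tool_pos: [0.5296, -0.2137, 0.0826]
orientation: [3.137, 0.024, 0.027]
force: [0.3, 0.2, 0.2]
opening: 0.0743
```

```bash
cat > dots.py <<'E'
from pots import *
def dots(c,z=.036,amin=15):
    # pale buttons inside blue lids
    m=mask(c,"blue"); out=[]
    for k in blobs(m,100):
        f=np.zeros_like(m); cv2.drawContours(f,[cv2.convexHull(k)],-1,255,-1)
        h=cv2.cvtColor(c["image"],cv2.COLOR_RGB2HSV)
        w=cv2.erode(f,np.ones((5,5)))&~m&cv2.inRange(h,(0,0,90),(180,90,255))
        bs=blobs(w,amin)
        if not bs: continue
        b=max(bs,key=cv2.contourArea); M=cv2.moments(b); u=[M["m10"]/M["m00"],M["m01"]/M["m00"]]
        out.append(np.r_[plane(c,[u],z)[0][:2],u,cv2.contourArea(b)])
    return np.array(out)
E
python3 -c "
from dots import *
to(.5235,-.2085,.018)
c=cam('wrist'); save(c,'w9.png'); 
print(dots(c))"
```

```text
t=7.3 pos [ 0.5296 -0.2137  0.0826] q [-0.4762  0.1589  1.7398  0.0048  1.226   1.078 ] F [0.2541 0.1516 0.2375] open 0.0743
 -> [-0.007 -0.006  0.064] [ 0.004 -0.017 -0.003]  rows>= 2.0
[[  0.5214  -0.3034 423.1688 257.1156 357.5   ]
 [  0.5254  -0.2096 271.0635 249.3205 378.    ]
 [  0.6304  -0.3056 450.5659  69.0416 789.    ]
 [  0.6307  -0.2186 289.8588  64.2532 817.    ]]
```

View pics/w9.png

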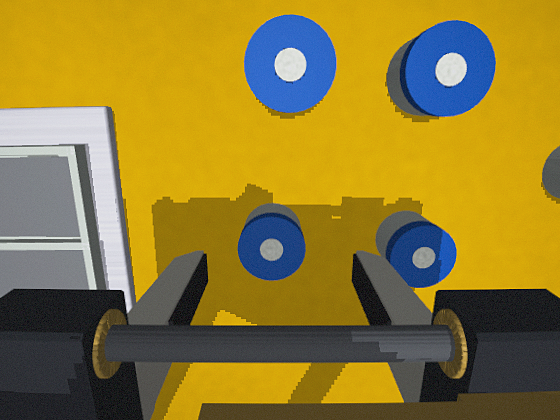

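>>> jog_arm --pt "0.2 -0.005 -0.0045 0.02 0.004 -0.017 -0.003" --pt "0.2 -0.005 -0.0045 0.045 0.004 -0.017 -0.003" --pt "0.2 -0.005 -0.0045 0.063 0.004 -0.017 -0.003" --pt "0.2 -0.005 -0.0045 0.063 0.004 -0.017 -0.003" --pt "1 -0.005 -0.0045 0.063 0.004 -0.017 -0.003"

```text
t: 7.95
tool_pos: [0.521, -0.2078, 0.0143]
orientation: [-3.14, -0.031, 0.013]
force: [-2.8, -4.7, 10.3]
opening: 0.0685
```

>>> jog_arm --pt "1 0 0 0 0 0 0" --pt "1 0 0 0 0 0 0" --pt "1 0 0 0 0 0 0" --pt "1 0 0 -0.04 0 0 0" --pt "1 0 0 -0.1 0 0 0"

```text
t: 8.57
tool_pos: [0.5196, -0.2065, 0.1123]
orientation: [-3.137, -0.031, 0.022]
force: [1.1, -0.4, -1.0]
opening: 0.0396
```

```bash
python3 -c "
from h import *
to(.4928,.105,.13)"
```

```text
t=8.6 pos [ 0.5196 -0.2065  0.1123] q [-0.4684  0.1247  1.7192 -0.0024  1.3123  1.0832] F [ 1.0619 -0.3823 -0.9945] open 0.0396
 -> [-0.021 -0.312 -0.016] [-0.005  0.014  0.002]  rows>= 6.0
```

>>> jog_arm --pt "1 -0.004 -0.055 -0.018 -0.002 0.005 0" --pt "1 -0.008 -0.11 -0.018 -0.005 0.014 0.002" --pt "1 -0.012 -0.17 -0.018 -0.005 0.014 0.002" --pt "1 -0.016 -0.23 -0.018 -0.005 0.014 0.002" --pt "1 -0.02 -0.285 -0.018 -0.005 0.014 0.002"

```text
t: 9.2
tool_pos: [0.4934, 0.0801, 0.1317]
orientation: [-3.141, -0.028, 0.001]
force: [1.4, -0.3, -1.0]
opening: 0.0395
```

```bash
python3 -c "
from h import *
to(.4912,.1035,.13)"
```

```text
t=9.2 pos [0.4934 0.0801 0.1317] q [ 0.0582 -0.0693  1.8798  0.      1.3316  1.611 ] F [ 1.4365 -0.3304 -0.9578] open 0.0395
 -> [-0.002 -0.023  0.002] [-0.  0. -0.]  rows>= 1.0
```

>>> jog_arm --pt "1 -0.002 -0.023 0.002 0 0 0" --pt "1 -0.002 -0.023 0.01 0 0 0" --pt "1 -0.002 -0.023 0.035 0 0 0" --pt "1 -0.002 -0.023 0.05 0 0 0" --pt "1 -0.002 -0.023 0.05 0 0 0"

```text
t: 9.82
tool_pos: [0.4895, 0.1022, 0.0798]
orientation: [3.141, 0.027, -0.007]
force: [-1.0, 0.1, -0.1]
opening: 0.0398
```

```bash
python3 -c "
from dots import *
to(.4912,.1035,.033)
c=cam('wrist'); save(c,'w10.png'); 
print(dots(c,robot.read_state()['tool_pos'][2]+.021))"
```

```text
t=9.8 pos [0.4895 0.1022 0.0798] q [ 0.1032 -0.0042  1.9176  0.      1.2325  1.657 ] F [-0.9911  0.138  -0.1294] open 0.0398
 -> [ 0.002 -0.001  0.047] [ 0.     0.004 -0.001]  rows>= 1.0
[[  0.4937   0.1015 279.4108 292.1463 791.5   ]]
```

View pics/w10.png

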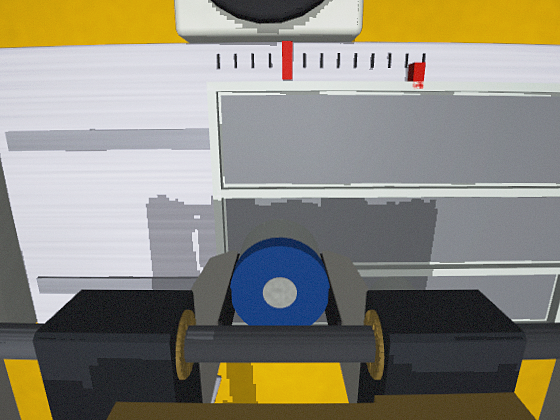

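The lid dot at (280,292) puts the pot 4 mm ahead of the TCP, so I shift back 2.5 mm before lowering.

>>> jog_arm --pt "1 -0.0025 0 0.015 0 0.004 0" --pt "1 -0.0025 0 0.03 0 0.004 0" --pt "1 -0.0025 0 0.04 0 0.004 0" --pt "1 -0.0025 0 0.044 0 0.004 0" --pt "1 -0.0025 0 0.046 0 0.004 0"

```text
t: 10.5
tool_pos: [0.4878, 0.1023, 0.0348]
orientation: [3.141, 0.027, 0.002]
force: [0.0, -0.2, -0.2]
opening: 0.0395
```

```bash
python3 -c "
from dots import *
to(.4872,.1025,.033)"
```

```text
t=10.5 pos [0.4878 0.1023 0.0348] q [ 0.1041  0.0515  1.953  -0.0004  1.1356  1.6579] F [ 0.0146 -0.2152 -0.2497] open 0.0395
 -> [-0.001 -0.     0.002] [ 0.    -0.001 -0.001]  rows>= 1.0
```

>>> jog_arm --pt "1 -0.001 0 0.002 0 0 0" --pt "1 -0.001 0 0.002 0 0 0" --pt "0.35 -0.001 0 0.002 0 0 0" --pt "0.35 -0.001 0 0.002 0 0 0" --pt "0.35 -0.001 0 0.002 0 0 0"

```text
t: 11.12
tool_pos: [0.4871, 0.1018, 0.0331]
orientation: [3.14, 0.027, 0.003]
force: [-0.1, -3.4, 2.6]
opening: 0.0595
```

>>> jog_arm --pt "0.35 0 0 0 0 0 0" --pt "0.35 0 0 -0.03 0 0 0" --pt "0.35 0 0 -0.08 0 0 0" --pt "0.25 0 0 -0.09 0 0 0" --pt "0.25 0 0 -0.09 0 0 0"

```text
t: 11.75
tool_pos: [0.4876, 0.1022, 0.1238]
orientation: [3.141, 0.027, 0.006]
force: [0.5, -0.1, 0.2]
opening: 0.0693
```

```bash
python3 -c "
from dots import *
c=cam('wrist'); save(c,'w11.png'); 
print(dots(c,.054))
to(.5195,-.302,.12)"
```

```text
[[  0.4914   0.1069 271.2124 224.0919 321.    ]]
t=11.8 pos [0.4866 0.102  0.1224] q [ 0.1042 -0.0689  1.8971 -0.001   1.312   1.658 ] F [-0.8347  0.5012  0.1971] open 0.0693
 -> [0.026 0.405 0.003] [ 0.001 -0.002 -0.001]  rows>= 7.0
```

View pics/w11.png

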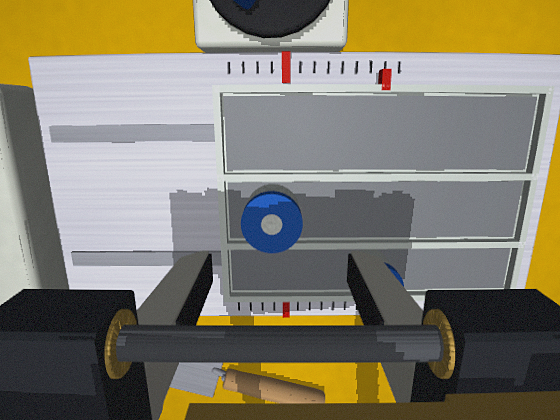

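The medium pot stands in its lane at (271,224), i.e. (0.491, 0.107). Next medium pot.

>>> jog_arm --pt "0.2 0.003 0.06 0 0 0 0" --pt "0.2 0.007 0.12 0 0 0 0" --pt "0.2 0.011 0.18 0 0 0 0" --pt "0.2 0.015 0.24 0 0 0 0" --pt "0.2 0.019 0.3 0 0 0 0"

```text
t: 12.42
tool_pos: [0.5095, -0.1988, 0.1204]
orientation: [-3.14, -0.027, 0.002]
force: [0.1, -0.2, 0.1]
opening: 0.0745
```

```bash
python3 -c "
from dots import *
to(.521,-.303,.08)"
```

```text
t=12.4 pos [ 0.5095 -0.1988  0.1204] q [-0.466   0.0714  1.7606  0.0004  1.3111  1.0875] F [ 0.1123 -0.1784  0.144 ] open 0.0745
 -> [0.01  0.104 0.04 ] [-0.001  0.001 -0.001]  rows>= 2.0
```

>>> jog_arm --pt "0.2 0.006 0.055 0.0 0 0 0" --pt "0.2 0.01 0.104 0.015 0 0 0" --pt "0.2 0.01 0.104 0.04 0 0 0" --pt "0.2 0.01 0.104 0.04 0 0 0"

```text
t: 12.92
tool_pos: [0.5182, -0.301, 0.0753]
orientation: [-3.135, -0.025, 0.013]
force: [0.1, 1.1, -1.4]
opening: 0.0744
```

```bash
python3 -c "
from dots import *
c=cam('wrist');d=dots(c);print(d)
k=d[np.argmin(abs(d[:,2]-280)+abs(d[:,3]-250))]
to(k[0],k[1],.022)"
```

```text
[[  0.5213  -0.3026 281.3635 240.6928 415.    ]
 [  0.5723  -0.4157 489.4839 156.7911 497.    ]
 [  0.6304  -0.3046 289.4034  35.5413 956.    ]
 [  0.6308  -0.2176 116.1489  33.4289 933.5   ]]
t=13.0 pos [ 0.5193 -0.3012  0.0773] q [-0.6112  0.2617  1.6318  0.0005  1.2555  0.9426] F [0.4839 0.382  0.5185] open 0.0741
 -> [0.002 0.002 0.055] [-0.005  0.006 -0.001]  rows>= 1.0
```

>>> jog_arm --pt "0.2 0.003 0.001 0.025 -0.005 0.006 0" --pt "0.2 0.003 0.001 0.045 -0.005 0.006 0" --pt "0.2 0.003 0.001 0.054 -0.005 0.006 0" --pt "0.2 0.003 0.001 0.054 -0.005 0.006 0"

```text
t: 13.48
tool_pos: [0.5217, -0.3013, 0.0228]
orientation: [-3.141, -0.027, 0.001]
force: [-0.6, -0.5, 0.7]
opening: 0.0742
```

>>> jog_arm --pt "1 0 0 0 0 0 0" --pt "1 0 0 0 0 0 0" --pt "1 0 0 0 0 0 0" --pt "1 0 0 0 0 0 0" --pt "1 0 0 -0.03 0 0 0"

```text
t: 14.1
tool_pos: [0.5195, -0.2999, 0.0501]
orientation: [-3.138, -0.027, 0.009]
force: [0.1, -0.4, -0.9]
opening: 0.0401
```

```bash
python3 -c "
from dots import *
to(.4928,.0255,.13)"
```

```text
t=14.1 pos [ 0.5195 -0.2999  0.0501] q [-0.6089  0.2931  1.6484 -0.0001  1.2069  0.9446] F [ 0.1277 -0.4047 -0.9294] open 0.0401
 -> [-0.022 -0.326 -0.078] [-0.004  0.006 -0.001]  rows>= 6.0
```

>>> jog_arm --pt "1 -0.002 0 -0.05 0 0 0" --pt "1 -0.008 -0.05 -0.07 -0.004 0.006 -0.001" --pt "1 -0.014 -0.11 -0.07 -0.004 0.006 -0.001" --pt "1 -0.02 -0.17 -0.07 -0.004 0.006 -0.001" --pt "1 -0.023 -0.23 -0.07 -0.004 0.006 -0.001"

```text
t: 14.72
tool_pos: [0.4924, -0.0689, 0.1214]
orientation: [3.141, 0.028, 0.002]
force: [0.5, -0.6, -1.0]
opening: 0.0397
```

```bash
python3 -c "
from dots import *
to(.4942,-.0525,.09)"
```

```text
t=14.7 pos [ 0.4924 -0.0689  0.1214] q [-0.2424 -0.0674  1.8977  0.0001  1.3103  1.3107] F [ 0.4529 -0.6339 -0.9606] open 0.0397
 -> [ 0.002 -0.016  0.031] [ 0.    -0.001 -0.   ]  rows>= 1.0
```

>>> jog_arm --pt "1 0.002 -0.016 0.01 0 0 0" --pt "1 0.002 -0.016 0.03 0 0 0" --pt "1 0.002 -0.016 0.035 0 0 0" --pt "1 0.002 -0.016 0.035 0 0 0"

```text
t: 15.22
tool_pos: [0.4939, -0.0535, 0.0859]
orientation: [3.141, 0.026, -0.0]
force: [-0.3, 0.4, -1.1]
opening: 0.0395
```

```bash
python3 -c "
from dots import *
c=cam('wrist'); save(c,'w12.png'); 
print(dots(c,robot.read_state()['tool_pos'][2]+.013))
to(.4942,-.0525,.041)"
```

```text
[[  0.4934  -0.0542 279.4043 291.6137 695.5   ]
 [  0.5101   0.0663   4.1541 251.3753 159.    ]]
t=15.3 pos [ 0.4943 -0.0536  0.0865] q [-0.2111 -0.026   1.9258 -0.      1.241   1.343 ] F [ 0.0457  0.496  -0.7458] open 0.0398
 -> [-0.    -0.001  0.046] [ 0.    -0.001 -0.001]  rows>= 1.0
```

View pics/w12.png

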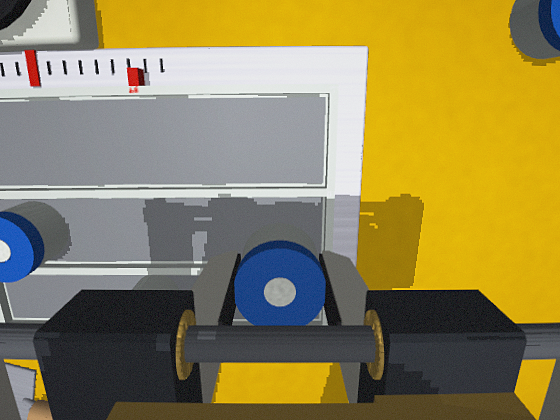

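>>> jog_arm --pt "1 0 -0.009 0.015 0 0 0" --pt "1 0 -0.009 0.03 0 0 0" --pt "1 0 -0.009 0.04 0 0 0" --pt "1 0 -0.009 0.045 0 0 0" --pt "1 0 -0.009 0.045 0 0 0"

```text
t: 15.9
tool_pos: [0.4941, -0.0446, 0.0412]
orientation: [3.141, 0.026, 0.001]
force: [0.7, 0.2, -0.1]
opening: 0.0391
```

```bash
python3 -c "
from dots import *
to(.4942,-.0445,.041)"
```

```text
t=15.9 pos [ 0.4941 -0.0446  0.0412] q [-0.1934  0.0361  1.9555 -0.      1.1496  1.3607] F [ 0.7124  0.2203 -0.1118] open 0.0391
 -> [ 0. -0.  0.] [ 0.    -0.    -0.001]  rows>= 1.0
```

>>> jog_arm --pt "1 0 0 0.001 0 0 0" --pt "0.45 0 0 0.001 0 0 0" --pt "0.45 0 0 0.001 0 0 0" --pt "0.45 0 0 0.001 0 0 0" --pt "0.45 0 0 -0.02 0 0 0"

```text
t: 16.52
tool_pos: [0.4924, -0.0443, 0.0597]
orientation: [-3.141, -0.026, 0.005]
force: [0.7, 0.1, 0.0]
opening: 0.0512
```

>>> jog_arm --pt "0.4 0 0 -0.06 0 0 0" --pt "0.2 0.0 0.05 -0.07 0 0 0" --pt "0.2 0.02 0.11 -0.07 0 0 0" --pt "0.2 0.04 0.17 -0.07 0 0 0" --pt "0.2 0.06 0.23 -0.07 0 0 0"

```text
t: 17.15
tool_pos: [0.5563, -0.2732, 0.1296]
orientation: [-3.141, -0.026, 0.004]
force: [0.9, 1.5, 0.5]
opening: 0.0742
```

```bash
python3 -c "
from dots import *
to(.571,-.4145,.08)
c=cam('top'); print(dots(c,.036,1)); print(pots(c,.054,30))"
```

```text
t=17.1 pos [ 0.5563 -0.2732  0.1296] q [-0.5386  0.2531  1.5406 -0.001   1.3504  1.0157] F [0.875  1.5425 0.5203] open 0.0742
 -> [0.012 0.142 0.05 ] [-0.     0.003 -0.001]  rows>= 3.0
[[  0.4444   0.0341 235.     250.      14.    ]
 [  0.4937  -0.0428 266.1957 230.3406  23.    ]
 [  0.4917   0.112  204.     230.5942  23.    ]
 [  0.6288  -0.2159 335.7179 176.959   32.5   ]]
[[  0.4444   0.0325   0.0321 235.125  249.9338]
 [  0.4927  -0.0429   0.0393 266.1407 230.4523]
 [  0.4905   0.1092   0.0405 204.1762 230.7905]
 [  0.6293  -0.2135   0.0462 335.5822 175.7324]
 [  0.6484   0.6455   0.0398   2.1795 167.0641]
 [  0.6524  -0.616    0.1544 491.7399 168.6978]
 [  0.6509   0.1157   0.0605 202.8992 166.1261]
 [  0.6987   0.6474   0.0407   2.8485 148.0606]
 [  0.7221   0.3034   0.0605 129.9042 138.0421]
 [  0.7496   0.6498   0.0439   3.5242 129.    ]]
```

>>> jog_arm --pt "0.2 0.006 0.055 0 0 0 0" --pt "0.2 0.01 0.11 0.0 0 0 0" --pt "0.2 0.013 0.142 0.03 0 0.002 0" --pt "0.2 0.013 0.142 0.05 0 0.003 0" --pt "0.2 0.013 0.142 0.05 0 0.003 0"

```text
t: 17.82
tool_pos: [0.57, -0.42, 0.0754]
orientation: [-3.14, -0.021, 0.006]
force: [-0.5, 0.3, -0.1]
opening: 0.0741
```

```bash
python3 -c "
from dots import *
c=cam('wrist');d=dots(c);print(d)
k=d[np.argmin(abs(d[:,2]-280)+abs(d[:,3]-250))]
to(k[0],k[1],.023)"
```

```text
[[  0.5717  -0.4144 268.6335 243.1092 412.    ]
 [  0.6297  -0.3033  65.2024 140.1817 735.5   ]]
t=17.9 pos [ 0.5711 -0.4203  0.0774] q [-0.7059  0.5293  1.29   -0.0018  1.3233  0.8512] F [0.2986 0.529  0.8717] open 0.0744
 -> [ 0.001 -0.006  0.054] [ 0.001  0.002 -0.004]  rows>= 1.0
```

>>> jog_arm --pt "0.2 0.002 -0.006 0.025 0 0.002 0" --pt "0.2 0.002 -0.006 0.045 0 0.002 -0.004" --pt "0.2 0.002 -0.006 0.054 0 0.002 -0.004" --pt "0.2 0.002 -0.006 0.054 0 0.002 -0.004"

```text
t: 18.38
tool_pos: [0.5726, -0.4138, 0.0229]
orientation: [-3.141, -0.029, 0.001]
force: [0.2, 0.3, -0.2]
opening: 0.0744
```

>>> jog_arm --pt "1 0 0 0 0 0 0" --pt "1 0 0 0 0 0 0" --pt "1 0 0 0 0 0 0" --pt "1 0 0 0 0 0 0" --pt "1 0 0 -0.03 0 0 0"

```text
t: 19.0
tool_pos: [0.5705, -0.4121, 0.0496]
orientation: [-3.137, -0.029, 0.009]
force: [-0.1, 0.6, -0.5]
opening: 0.0399
```

```bash
python3 -c "
from dots import *
to(.4926,.032,.12)"
```

```text
t=19.0 pos [ 0.5705 -0.4121  0.0496] q [-0.6982  0.5499  1.3157 -0.0005  1.2831  0.8543] F [-0.1225  0.5922 -0.5375] open 0.0399
 -> [-0.07  -0.446 -0.068] [-0.004  0.006  0.   ]  rows>= 8.0
```

>>> jog_arm --pt "1 -0.002 0 -0.05 0 0 0" --pt "1 -0.01 -0.05 -0.07 -0.004 0.006 0" --pt "1 -0.02 -0.11 -0.07 -0.004 0.006 0" --pt "1 -0.03 -0.17 -0.07 -0.004 0.006 0" --pt "1 -0.04 -0.23 -0.07 -0.004 0.006 0"

```text
t: 19.62
tool_pos: [0.5261, -0.1815, 0.121]
orientation: [-3.141, -0.028, -0.001]
force: [0.9, 0.7, 0.3]
opening: 0.0395
```

```bash
python3 -c "
from dots import *
to(.4926,.032,.12)"
```

```text
t=19.6 pos [ 0.5261 -0.1815  0.121 ] q [-0.4248  0.094   1.7354  0.0006  1.3114  1.1278] F [0.8537 0.7223 0.2949] open 0.0395
 -> [-0.03  -0.214  0.001] [-0.    -0.001  0.   ]  rows>= 4.0
```

>>> jog_arm --pt "1 -0.008 -0.055 0 0 0 0" --pt "1 -0.015 -0.11 0 0 0 0" --pt "1 -0.023 -0.165 0 0 0 0" --pt "1 -0.03 -0.212 0.0 0 0 0" --pt "1 -0.03 -0.212 0.035 0 0 0"

```text
t: 20.25
tool_pos: [0.4946, 0.0329, 0.0889]
orientation: [-3.141, -0.035, -0.012]
force: [0.5, -0.3, -1.3]
opening: 0.0398
```

>>> jog_arm --pt "1 0 0 0 0 0 0" --pt "1 0 0 0 0 0 0"

```text
t: 20.5
tool_pos: [0.4953, 0.0327, 0.0901]
orientation: [-3.141, -0.034, -0.014]
force: [-0.1, -1.0, 0.3]
opening: 0.0399
```

```bash
python3 -c "
from dots import *
c=cam('wrist'); save(c,'w13.png'); 
print(dots(c,robot.read_state()['tool_pos'][2]+.013))
to(.4926,.032,.041)"
```

```text
[[  0.4941   0.0319 279.4212 292.6072 692.    ]
 [  0.5137  -0.0256 413.9529 253.9407 410.5   ]
 [  0.5118   0.0884 149.029  252.4976 414.    ]]
t=20.6 pos [0.4956 0.0324 0.0904] q [-0.0386 -0.0413  1.9331  0.0011  1.2401  1.5105] F [ 0.4068 -1.6553  0.1461] open 0.0398
 -> [-0.004  0.     0.049] [-0.    -0.01   0.003]  rows>= 1.0
```

View pics/w13.png

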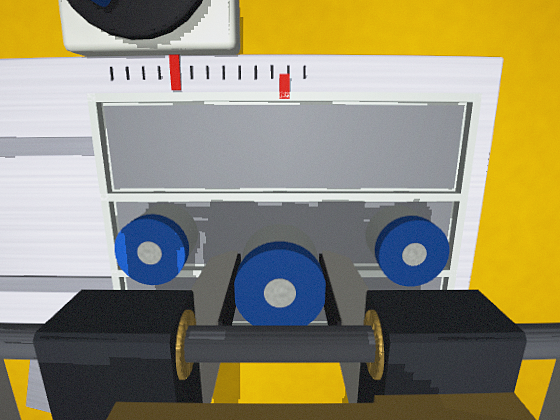

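The two placed medium pots are at (149,252) and (413,254), and the held one at (280,293) is midway between them. Lowering.

>>> jog_arm --pt "1 -0.002 0 0.015 0 -0.01 0.003" --pt "1 -0.002 0 0.03 0 -0.01 0.003" --pt "1 -0.002 0 0.04 0 -0.01 0.003" --pt "1 -0.002 0 0.048 0 -0.01 0.003" --pt "1 -0.002 0 0.048 0 -0.01 0.003"

```text
t: 21.18
tool_pos: [0.4937, 0.0325, 0.0417]
orientation: [-3.141, -0.029, 0.002]
force: [-1.1, 0.7, -0.4]
opening: 0.0398
```

```bash
python3 -c "
from dots import *
to(.494,.032,.0405)"
```

```text
t=21.2 pos [0.4937 0.0325 0.0417] q [-0.0384  0.0335  1.9571  0.0005  1.1522  1.5139] F [-1.096   0.6907 -0.3659] open 0.0398
 -> [0.    0.    0.001] [-0.001  0.001  0.   ]  rows>= 1.0
```

>>> jog_arm --pt "1 0 0 0.0015 0 0 0" --pt "0.47 0 0 0.0015 0 0 0" --pt "0.47 0 0 0.0015 0 0 0" --pt "0.47 0 0 0.0015 0 0 0" --pt "0.47 0 0 -0.02 0 0 0"

```text
t: 21.8
tool_pos: [0.492, 0.0325, 0.0602]
orientation: [-3.141, -0.029, 0.008]
force: [0.6, -1.1, -0.1]
opening: 0.0494
```

>>> jog_arm --pt "0.42 0 0 -0.06 0 0 0" --pt "0.1 0.01 0.05 -0.09 0 0 0" --pt "0.1 0.04 0.1 -0.09 0 0 0" --pt "0.1 0.075 0.15 -0.09 0 0 0" --pt "0.1 0.115 0.19 -0.09 0 0 0"

```text
t: 22.42
tool_pos: [0.6118, -0.1577, 0.1498]
orientation: [-3.141, -0.027, 0.007]
force: [0.4, 0.4, 0.5]
opening: 0.0835
```

```bash
python3 -c "
from dots import *
to(.629,-.2165,.08)
c=cam('top'); print(pots(c,.054,30)[:7])"
```

```text
t=22.4 pos [ 0.6118 -0.1577  0.1498] q [-0.3326  0.2692  1.4833 -0.0012  1.3933  1.2211] F [0.3944 0.3834 0.4775] open 0.0835
 -> [0.016 0.059 0.07 ] [-0.     0.004 -0.001]  rows>= 2.0
[[  0.4444   0.0325   0.0321 235.125  249.9338]
 [  0.492    0.0342   0.0399 234.6667 230.4396]
 [  0.4904   0.1092   0.0405 204.1754 230.8294]
 [  0.6228  -0.3071   0.045  373.0565 178.7177]
 [  0.6484   0.6455   0.0398   2.1795 167.0641]
 [  0.6524  -0.6163   0.1544 491.8539 168.6875]
 [  0.6509   0.1157   0.0605 202.8992 166.1261]]
```

>>> jog_arm --pt "0.27 0.008 0.03 0.01 0 0 0" --pt "0.27 0.016 0.058 0.03 0 0.002 0" --pt "0.27 0.016 0.058 0.06 0 0.004 0" --pt "0.27 0.016 0.058 0.068 0 0.004 0" --pt "0.27 0.016 0.058 0.068 0 0.004 0"

```text
t: 23.1
tool_pos: [0.6308, -0.2193, 0.0789]
orientation: [3.141, 0.025, -0.003]
force: [-0.3, -0.0, 0.6]
opening: 0.0681
```

```bash
python3 -c "
from dots import *
c=cam('wrist');d=dots(c);print(d);save(c,'w14.png')
k=d[np.argmin(abs(d[:,2]-280)+abs(d[:,3]-250))]
to(k[0],k[1],.023)"
```

```text
[[  0.6294  -0.3055 421.7642 247.8677 560.5   ]
 [  0.6296  -0.2186 276.9629 245.5161 579.    ]]
t=23.1 pos [ 0.6315 -0.2195  0.0801] q [-0.4104  0.4225  1.4264 -0.0015  1.2925  1.145 ] F [0.9719 0.2494 1.0688] open 0.0682
 -> [-0.002 -0.001  0.057] [ 0.001  0.    -0.002]  rows>= 1.0
```

View pics/w14.png

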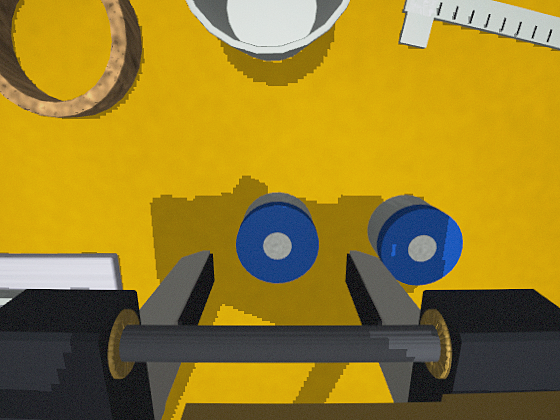

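>>> jog_arm --pt "0.27 -0.002 -0.001 0.025 0 0 0" --pt "0.27 -0.002 -0.001 0.045 0 0 0" --pt "0.27 -0.002 -0.001 0.056 0 0 0" --pt "0.27 -0.002 -0.001 0.056 0 0 0"

```text
t: 23.65
tool_pos: [0.6288, -0.2183, 0.0231]
orientation: [3.141, 0.025, -0.003]
force: [-0.2, -0.0, 0.2]
opening: 0.0679
```

>>> jog_arm --pt "1 0 0 0 0 0 0" --pt "1 0 0 0 0 0 0" --pt "1 0 0 0 0 0 0" --pt "1 0 0 -0.03 0 0 0" --pt "1 -0.005 0 -0.08 0 0 0"

```text
t: 24.28
tool_pos: [0.6223, -0.2175, 0.1015]
orientation: [-3.14, -0.025, 0.01]
force: [1.0, -1.1, -0.5]
opening: 0.0478
```

```bash
python3 -c "
from dots import *
to(.5496,.0655,.12)"
```

```text
t=24.3 pos [ 0.6223 -0.2175  0.1015] q [-0.4132  0.3837  1.4348 -0.0014  1.3296  1.1419] F [ 1.0046 -1.103  -0.4758] open 0.0478
 -> [-0.068 -0.284 -0.018] [-0.001  0.007 -0.002]  rows>= 5.0
```

>>> jog_arm --pt "1 -0.012 -0.055 -0.018 0 0.003 0" --pt "1 -0.026 -0.115 -0.018 0 0.007 -0.002" --pt "1 -0.041 -0.175 -0.018 0 0.007 -0.002" --pt "1 -0.055 -0.23 -0.018 0 0.007 -0.002" --pt "1 -0.068 -0.282 -0.018 0 0.007 -0.002"

```text
t: 24.9
tool_pos: [0.5492, 0.0652, 0.1208]
orientation: [-3.14, -0.028, -0.002]
force: [1.0, 0.6, -0.0]
opening: 0.0477
```

>>> jog_arm --pt "1 0 0 0 0 0 0" --pt "1 0 0 0.02 0 0 0" --pt "1 0 0 0.03 0 0 0" --pt "1 0 0 0.03 0 0 0"

```text
t: 25.4
tool_pos: [0.5481, 0.064, 0.0886]
orientation: [-3.14, -0.026, 0.004]
force: [-0.5, 0.1, -1.2]
opening: 0.0477
```

```bash
python3 -c "
from dots import *
c=cam('wrist'); save(c,'w15.png'); 
print(dots(c,robot.read_state()['tool_pos'][2]+.013))
to(.5496,.0655,.041)"
```

```text
[[   0.4911    0.0389  327.0448  395.4175  152.5   ]
 [   0.5491    0.0632  279.4203  289.0448 1004.    ]]
t=25.4 pos [0.5487 0.0641 0.0896] q [0.0225 0.1194 1.7695 0.0015 1.2537 1.5764] F [-0.2743  0.4291 -0.5591] open 0.0477
 -> [ 0.001 -0.001  0.049] [-0.001  0.001 -0.002]  rows>= 1.0
```

View pics/w15.png

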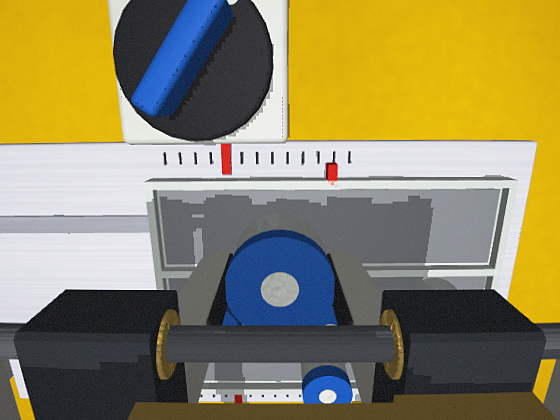

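The large pot's dot at (279,289) is centred on the lane and the wheel's bar is clearly visible. Lowering.

>>> jog_arm --pt "1 0.001 -0.001 0.015 0 0 0" --pt "1 0.001 -0.001 0.03 0 0 0" --pt "1 0.001 -0.001 0.04 0 0 0" --pt "1 0.001 -0.001 0.048 0 0 0" --pt "1 0.001 -0.001 0.048 0 0 0"

```text
t: 26.08
tool_pos: [0.5497, 0.0653, 0.0412]
orientation: [-3.14, -0.026, 0.002]
force: [0.3, -0.1, -0.8]
opening: 0.0474
```

```bash
python3 -c "
from dots import *
to(.5496,.0655,.0405)"
```

```text
t=26.1 pos [0.5497 0.0653 0.0412] q [0.0246 0.1853 1.7938 0.0016 1.1636 1.5782] F [ 0.2623 -0.1474 -0.797 ] open 0.0474
 -> [-0.    -0.     0.001] [-0.001  0.001 -0.001]  rows>= 1.0
```

>>> jog_arm --pt "1 0 0 0.001 0 0 0" --pt "0.37 0 0 0.001 0 0 0" --pt "0.37 0 0 0.001 0 0 0" --pt "0.37 0 0 0.001 0 0 0" --pt "0.37 0 0 -0.02 0 0 0"

```text
t: 26.7
tool_pos: [0.5479, 0.0652, 0.0595]
orientation: [-3.14, -0.026, 0.008]
force: [-0.4, 0.7, 0.7]
opening: 0.0584
```

>>> jog_arm --pt "0.35 0 0 -0.06 0 0 0" --pt "0.2 0.004 0.05 -0.08 0 0 0" --pt "0.1 0.018 0.11 -0.08 0 0 0" --pt "0.1 0.032 0.17 -0.08 0 0 0" --pt "0.1 0.046 0.23 -0.08 0 0 0"

```text
t: 27.32
tool_pos: [0.5984, -0.166, 0.1392]
orientation: [-3.14, -0.026, 0.007]
force: [1.5, -0.1, 0.0]
opening: 0.0833
```

```bash
python3 -c "
from dots import *
to(.629,-.304,.08)
c=cam('top'); print(pots(c,.054,30)[:7])
s=cam('scene'); save(s,'scene3.png')"
```

```text
t=27.3 pos [ 0.5984 -0.166   0.1392] q [-0.3529  0.2501  1.5259 -0.0004  1.3702  1.2011] F [ 1.469  -0.0609  0.0495] open 0.0833
 -> [0.029 0.139 0.059] [-0.001  0.004 -0.001]  rows>= 3.0
[[  0.4444   0.0325   0.0321 235.125  249.9338]
 [  0.4969  -0.0329   0.0352 262.087  228.6957]
 [  0.4919   0.0343   0.0399 234.6077 230.488 ]
 [  0.4905   0.1092   0.0405 204.1762 230.7905]
 [  0.5485   0.0665   0.0482 221.866  207.354 ]
 [  0.6484   0.6455   0.0398   2.1795 167.0641]
 [  0.6524  -0.6162   0.1544 491.8152 168.6911]]
```

View pics/scene3.png

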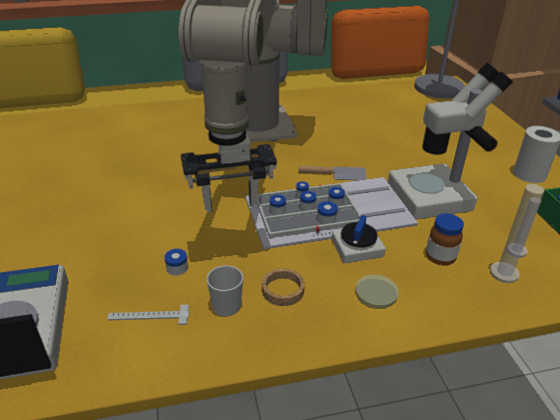

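The scene view shows five pots standing in the tray and the last large one at (176,260).

>>> jog_arm --pt "0.1 0.012 0.055 0 0 0 0" --pt "0.1 0.022 0.11 0.0 0 0.002 0" --pt "0.1 0.03 0.138 0.03 0 0.004 0" --pt "0.1 0.03 0.138 0.057 0 0.004 0" --pt "0.1 0.03 0.138 0.057 0 0.004 0"

```text
t: 28.05
tool_pos: [0.6276, -0.3067, 0.0782]
orientation: [-3.139, -0.017, 0.009]
force: [0.7, -0.2, -0.9]
opening: 0.0837
```

```bash
python3 -c "
from dots import *
c=cam('wrist');d=dots(c);print(d)
k=d[np.argmin(abs(d[:,2]-280)+abs(d[:,3]-250))]
to(k[0],k[1],.023)"
```

```text
[[  0.6292  -0.3047 274.9814 241.402  592.    ]]
t=28.1 pos [ 0.6288 -0.3069  0.0805] q [-0.5269  0.5044  1.3178 -0.0008  1.3226  1.0325] F [1.0265 0.6802 0.7907] open 0.0838
 -> [ 0.001 -0.002  0.057] [-0.001  0.003 -0.006]  rows>= 1.0
```

>>> jog_arm --pt "0.1 0.001 -0.002 0.025 0 0.003 -0.006" --pt "0.1 0.001 -0.002 0.045 0 0.003 -0.006" --pt "0.1 0.001 -0.002 0.056 0 0.003 -0.006" --pt "0.1 0.001 -0.002 0.056 0 0.003 -0.006" --pt "1 0.001 -0.002 0.056 0 0.003 -0.006"

```text
t: 28.72
tool_pos: [0.6302, -0.3052, 0.0255]
orientation: [-3.141, -0.028, -0.002]
force: [0.8, 0.3, 0.1]
opening: 0.0779
```

>>> jog_arm --pt "1 0 0 0 0 0 0" --pt "1 0 0 0 0 0 0" --pt "1 0 0 0 0 0 0" --pt "1 0 0 -0.03 0 0 0" --pt "1 -0.005 0 -0.08 0 0 0"

```text
t: 29.35
tool_pos: [0.6234, -0.3042, 0.1033]
orientation: [-3.138, -0.028, 0.006]
force: [1.4, -0.6, -1.1]
opening: 0.0474
```

```bash
python3 -c "
from dots import *
to(.5512,-.0145,.12)"
```

```text
t=29.4 pos [ 0.6234 -0.3042  0.1033] q [-0.5283  0.4688  1.3215  0.0009  1.3561  1.0246] F [ 1.4271 -0.584  -1.1155] open 0.0474
 -> [-0.067 -0.291 -0.016] [-0.003  0.004 -0.   ]  rows>= 5.0
```

>>> jog_arm --pt "1 -0.012 -0.055 -0.016 -0.001 0.002 0" --pt "1 -0.026 -0.115 -0.016 -0.003 0.004 0" --pt "1 -0.041 -0.175 -0.016 -0.003 0.004 0" --pt "1 -0.055 -0.235 -0.016 -0.003 0.004 0" --pt "1 -0.067 -0.29 -0.016 -0.003 0.004 0"

```text
t: 29.98
tool_pos: [0.5505, -0.0135, 0.1206]
orientation: [-3.141, -0.028, -0.001]
force: [1.4, -0.3, -1.1]
opening: 0.048
```

>>> jog_arm --pt "1 0 0 0 0 0 0" --pt "1 0 0 0.02 0 0 0" --pt "1 0 0 0.03 0 0 0" --pt "1 0 0 0.03 0 0 0"

```text
t: 30.48
tool_pos: [0.5492, -0.0146, 0.0884]
orientation: [-3.141, -0.025, 0.005]
force: [0.7, -0.1, -0.4]
opening: 0.0477
```

```bash
python3 -c "
from dots import *
c=cam('wrist'); save(c,'w16.png'); 
print(dots(c,robot.read_state()['tool_pos'][2]+.011))
to(.5512,-.0145,.043)"
```

```text
[[  0.4903   0.0173 211.6936 393.7239  49.5   ]
 [  0.5488  -0.0154 279.4062 289.8366 976.    ]
 [  0.5687   0.0457 138.523  245.9616 611.5   ]]
t=30.5 pos [ 0.5499 -0.0145  0.0894] q [-0.1199  0.1141  1.7755  0.0004  1.2536  1.4346] F [-0.0832 -0.1324 -0.8162] open 0.0477
 -> [0.001 0.    0.046] [-0.001  0.002 -0.002]  rows>= 1.0
```

View pics/w16.png

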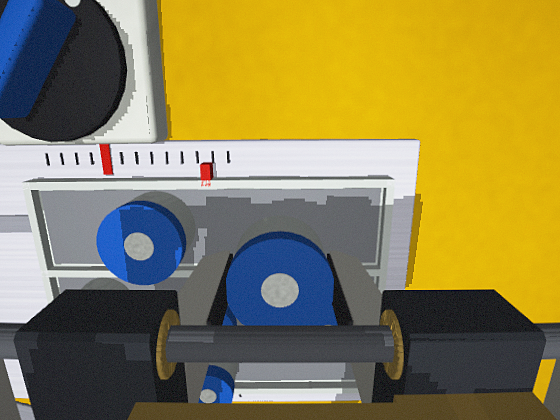

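>>> jog_arm --pt "1 0.002 0 0.015 0 0.002 0" --pt "1 0.002 0 0.03 0 0.002 0" --pt "1 0.002 0 0.04 0 0.002 0" --pt "1 0.002 0 0.045 0 0.002 0" --pt "1 0.002 0 0.045 0 0.002 0"

```text
t: 31.15
tool_pos: [0.5517, -0.0144, 0.0441]
orientation: [-3.141, -0.026, -0.0]
force: [0.5, -1.2, -0.7]
opening: 0.0482
```

```bash
python3 -c "
from dots import *
to(.552,-.0145,.0425)"
```

```text
t=31.1 pos [ 0.5517 -0.0144  0.0441] q [-0.1194  0.1762  1.7981  0.0007  1.1673  1.4349] F [ 0.4811 -1.2416 -0.6769] open 0.0482
 -> [0.    0.    0.002] [-0.001 -0.    -0.002]  rows>= 1.0
```

>>> jog_arm --pt "1 0 0 0.0015 0 0 0" --pt "1 0 0 0.0015 0 0 0" --pt "0.37 0 0 0.0015 0 0 0" --pt "0.37 0 0 0.0015 0 0 0" --pt "0.37 0 0 0.0015 0 0 0"

```text
t: 31.78
tool_pos: [0.5517, -0.0144, 0.0425]
orientation: [-3.141, -0.026, -0.0]
force: [0.2, 0.5, 0.1]
opening: 0.0582
```

>>> jog_arm --pt "0.37 0 0 -0.02 0 0 0" --pt "0.37 0 0 -0.07 0 0 0" --pt "0.2 -0.01 0.0 -0.12 0 0 0" --pt "0.2 -0.01 0.0 -0.15 0 0 0" --pt "0.2 -0.01 0 -0.15 0 0 0"

```text
t: 32.4
tool_pos: [0.544, -0.0149, 0.1975]
orientation: [3.141, 0.026, 0.012]
force: [-1.0, 0.2, 0.1]
opening: 0.0741
```

```bash
python3 -c "
from dots import *
to(.648,.113,.2,2.78)
c=cam('wrist'); save(c,'w17.png'); print(dots(c,.054))"
```

```text
t=32.4 pos [ 0.544  -0.0149  0.1975] q [-0.122  -0.0093  1.698   0.0006  1.4451  1.4323] F [-1.0336  0.1868  0.1368] open 0.0741
 -> [ 0.106 -0.126 -0.002] [ 0.011 -0.001 -2.764]  rows>= 15.0
[[  0.4445   0.0306 228.7553 303.9287  86.5   ]
 [  0.4936  -0.0458 311.5988 257.1467 167.    ]
 [  0.4911   0.1076 143.2891 256.8611 162.    ]
 [  0.4929   0.0319 225.9613 256.4791 163.5   ]
 [  0.5512  -0.0152 278.9495 194.6877 277.    ]
 [  0.55     0.0652 185.8783 194.5827 278.    ]]
```

View pics/w17.png

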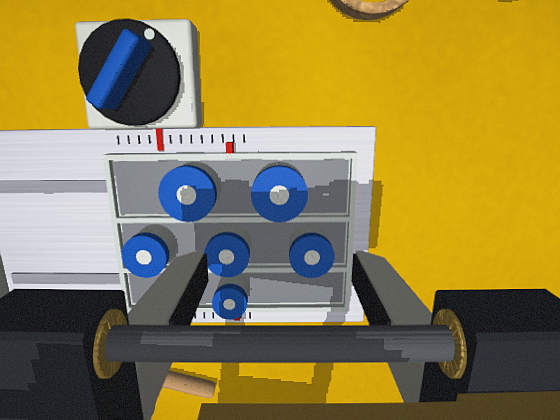

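All six pots stand in their lanes at (187,194), (279,195), (145,257), (226,256), (312,257) and (229,304), each within about 1.5 mm of its centre line. Next is the height of the wheel bar, from crossing rays.

```bash
python3 -c "
from dots import *
c=cam('wrist'); save(c,'w18.png',(60,0,210,130),5)
t=cam('top'); save(t,'t18.png',(180,145,230,190),14)
s=cam('scene'); save(s,'s18.png',(325,205,395,270),10)
"
```

```text
(no output)
```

View pics/w18.png

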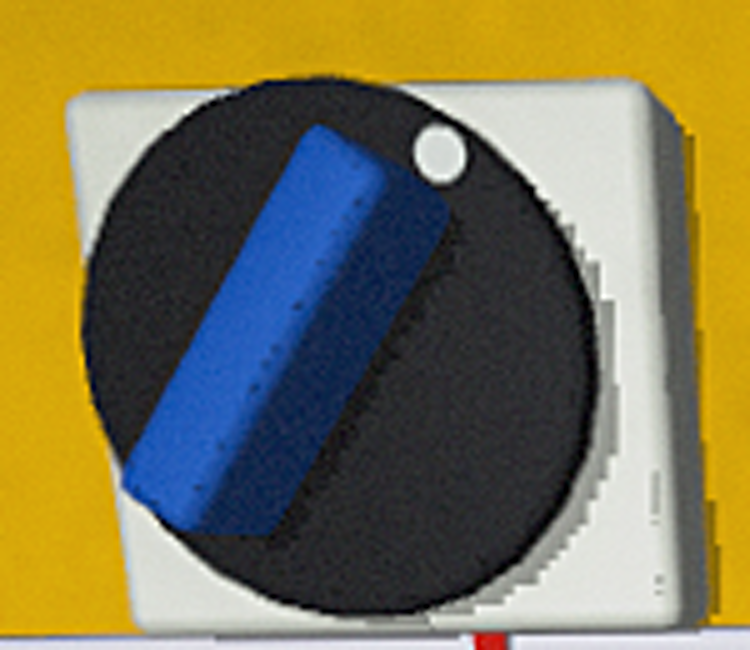

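View pics/s18.png

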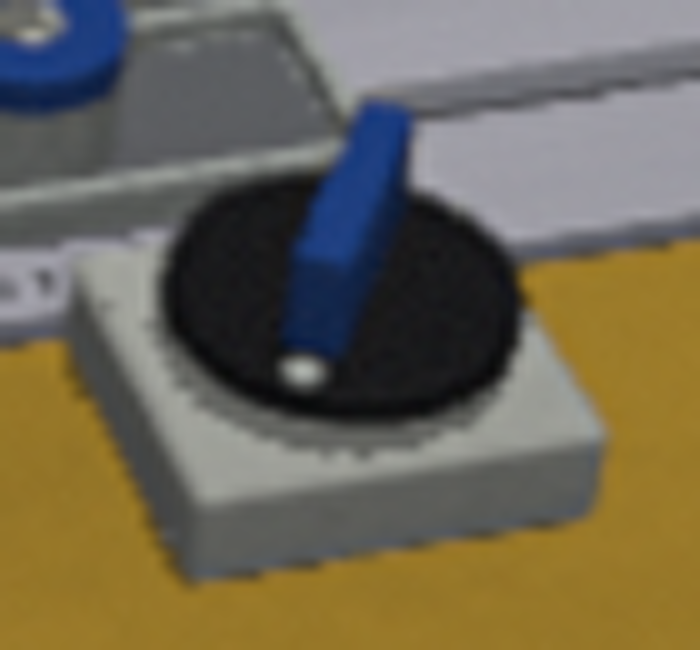

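View pics/t18.png

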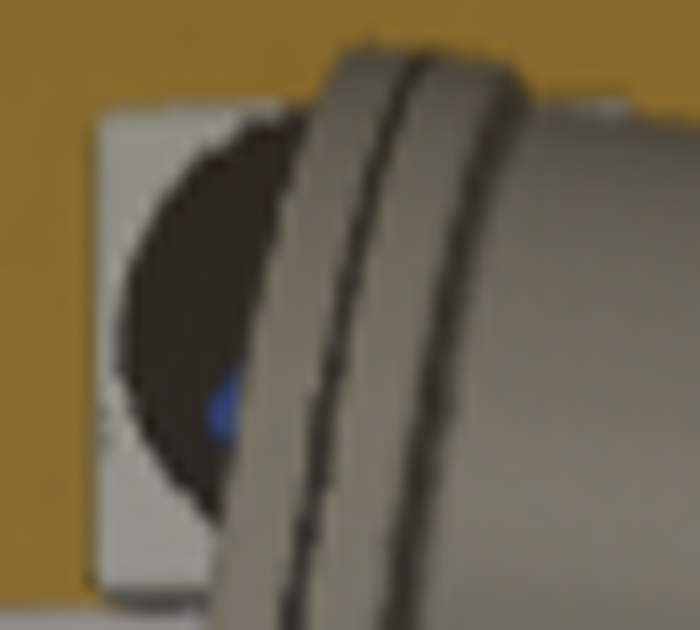

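```bash
python3 -c "
from dots import *
c=cam('wrist');s=cam('scene')
W=[[257,330],[353,151],[161.5,508.5]];S=[[354.5,183],[320.5,260],[388.5,106]]
for w,q in zip(W,S):
  a,d=ray(c,[(np.array(w)+.5)/5-.5+[60,0]]); b,e=ray(s,[(np.array(q)+.5)/10-.5+[325,205]])
  A=np.c_[d[0],-e[0]]; k=np.linalg.lstsq(A,b-a,rcond=None)[0]; p=a+k[0]*d[0];r=b+k[1]*e[0]
  print(p,r,np.linalg.norm(p-r))
for z in (.06,.065,.07,.075):
  P=plane(c,(np.array(W)+.5)/5-.5+[60,0],z); d=P[1]-P[2]; print(z,P[0],np.linalg.norm(d),np.arctan2(d[1],d[0]))
print(robot.read_state()['q'])
to(.648,.113,.2,-0.36)"
```

```text
[0.6469 0.1093 0.0711] [0.647  0.1098 0.0713] 0.0005088146293149692
[0.671  0.0931 0.0709] [0.671  0.0931 0.0709] 5.335891981831986e-06
[0.6218 0.1264 0.0712] [0.6218 0.1272 0.0716] 0.0008181215808874733
0.06 [0.6481 0.1143 0.06  ] 0.061899038333114734 -0.5966324604603884
0.065 [0.6476 0.1121 0.065 ] 0.06081039889583057 -0.5966324604603886
0.07 [0.647  0.1098 0.07  ] 0.059721759458546374 -0.596632460460388
0.075 [0.6465 0.1076 0.075 ] 0.0586331200212623 -0.5966324604603872
[-0.1221 -0.0033  1.7043  0.0006  1.4435  1.4323]
t=32.7 pos [ 0.5407 -0.0145  0.1908] q [-0.1221 -0.0033  1.7043  0.0006  1.4435  1.4323] F [-0.2401 -0.9858 -0.9255] open 0.0744
 -> [ 0.109 -0.126 -0.009] [-0.     0.003  0.376]  rows>= 3.0
```

```bash
python3 -c "
from dots import *
c=cam('wrist')
f=lambda L:(np.array(L)+.5)/5-.5+[60,0]
P=plane(c,f([[440,155]]),.041)[0]; print('dot',P, np.arctan2(P[1]-.110,P[0]-.647))
# wheel rim ellipse pts
Q=plane(c,f([[85,320],[596,350],[325,77],[370,615],[150,160],[560,500]]),.041); print(Q); print(cv2.minEnclosingCircle(Q[:,:2].astype(np.float32)))
p=plane(c,[[229,148],[160,140]],.012);print('pointer,mark far side',p)
c0=cv2.imread('pics/top0.png')
"
```

```text
dot [0.6761 0.0909 0.041 ] -0.5802313768118612
[[0.6515 0.1511 0.041 ]
 [0.6472 0.0677 0.041 ]
 [0.6874 0.1083 0.041 ]
 [0.6051 0.1083 0.041 ]
 [0.6754 0.1375 0.041 ]
 [0.6239 0.075  0.041 ]]
((0.646858274936676, 0.1095154881477356), 0.041897036135196686)
pointer,mark far side [[0.5818 0.0325 0.012 ]
 [0.5883 0.0966 0.012 ]]
```

The wheel sits at (0.647, 0.1095) with the bar top at z ≈ 0.071. The bar yaw is now −0.59 rad (about −0.35 at the start), so the tray has crept roughly 4–5 mm. The likely cause is the finger touching the lane's end wall during the first medium placing. The first step still stands. I move over the wheel, turning the tool to yaw 2.55.

>>> jog_arm --pt "0.2 0.03 -0.03 -0.01 0 0 -0.18" --pt "0.2 0.06 -0.06 -0.01 0 0 -0.36" --pt "0.2 0.085 -0.09 -0.01 0 0 -0.54" --pt "0.2 0.1 -0.115 -0.01 0 0 -0.72" --pt "0.2 0.108 -0.126 -0.01 0 0 -0.9"

```text
t: 33.38
tool_pos: [0.6468, 0.1148, 0.1993]
orientation: [-2.81, -1.399, 0.006]
force: [0.2, -0.6, -0.0]
opening: 0.074
```

>>> jog_arm --pt "0.2 0 0 0 0 0 -0.18" --pt "0.2 0 0 0 0 0 -0.36" --pt "0.2 0 0 0 0 0 -0.54" --pt "0.2 0 0 0 0 0 -0.72" --pt "0.2 0 0 0 0 0 -0.9"

```text
t: 34.0
tool_pos: [0.6463, 0.1147, 0.198]
orientation: [-1.913, -2.485, 0.005]
force: [0.6, 0.1, -0.4]
opening: 0.0742
```

```bash
python3 -c "
from dots import *
to(.647,.1095,.14,2.55)"
```

```text
t=34.0 pos [0.6463 0.1147 0.198 ] q [ 0.0968  0.3045  1.352   0.0015  1.4916 -0.1621] F [ 0.6441  0.0786 -0.4414] open 0.0742
 -> [-0.005 -0.     0.058] [-0.005 -0.005 -0.72 ]  rows>= 4.0
```

>>> jog_arm --pt "0.2 0 0 0 0 0 -0.18" --pt "0.2 -0.005 0 0.02 -0.005 -0.005 -0.36" --pt "0.2 -0.005 0 0.04 -0.005 -0.005 -0.54" --pt "0.2 -0.005 0 0.05 -0.005 -0.005 -0.72" --pt "0.2 -0.005 0 0.05 -0.005 -0.005 -0.72"

```text
t: 34.62
tool_pos: [0.646, 0.1098, 0.1457]
orientation: [-0.917, -3.001, 0.003]
force: [1.0, -0.3, -0.0]
opening: 0.0746
```

>>> jog_arm --pt "0.2 0 0 0 0 0 0" --pt "0.2 0 0 0 0 0 0"

```text
t: 34.88
tool_pos: [0.6462, 0.1099, 0.146]
orientation: [-0.921, -3.001, 0.002]
force: [0.8, 0.6, 0.3]
opening: 0.0745
```

```bash
python3 -c "
from dots import *
to(.647,.1095,.06,2.55)
c=cam('wrist');save(c,'w19.png')"
```

```text
t=34.9 pos [0.6462 0.1099 0.146 ] q [ 0.0904  0.3328  1.4138 -0.0004  1.3983 -0.8848] F [0.8388 0.6323 0.2676] open 0.0745
 -> [-0.001  0.     0.086] [-0.002 -0.002 -0.004]  rows>= 2.0
```

View pics/w19.png

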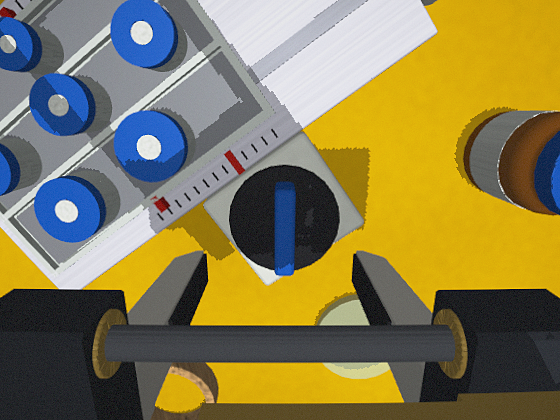

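The bar at (284,228) lies along the tool's x axis. The red pointer is at (162,204) and the mark at (235,160). Now the gap and the bar angle.

```bash
python3 -c "
from dots import *
c=cam('wrist');save(c,'w20.png',(140,110,300,230),5)
P=plane(c,[[162,204],[235,160]],.013);print(P)
b=plane(c,[[285,183],[284,270]],.071);d=b[0]-b[1];print(b,b.mean(0),np.arctan2(d[1],d[0]))"
```

```text
[[0.5885 0.0278 0.013 ]
 [0.5932 0.1006 0.013 ]]
[[0.6215 0.1295 0.071 ]
 [0.6731 0.0941 0.071 ]] [0.6473 0.1118 0.071 ] 2.5400534216705104
```

View pics/w20.png

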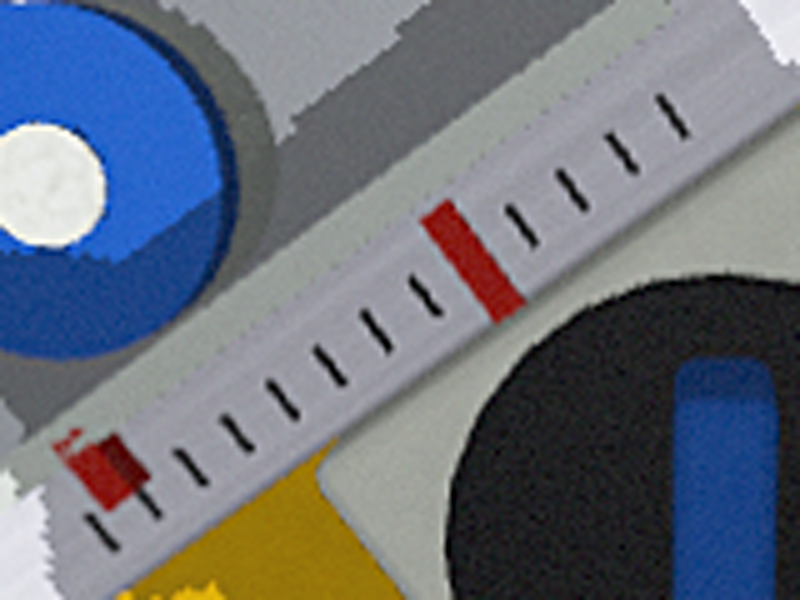

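>>> jog_arm --pt "0.2 0 0.001 0.03 0 0 0" --pt "0.2 0 0.001 0.06 0 0 0" --pt "0.2 0 0.001 0.077 0 0 0" --pt "0.2 0 0.001 0.085 0 0 0" --pt "0.2 0 0.001 0.085 0 0 0"

```text
t: 35.6
tool_pos: [0.6472, 0.1107, 0.0619]
orientation: [-0.92, -3.002, 0.002]
force: [-0.7, -0.4, 0.2]
opening: 0.0745
```

>>> jog_arm --pt "1 0 0 0 0 0 0" --pt "1 0 0 0 0 0 0" --pt "1 0 0 0 0 0 0" --pt "1 0 0 0 0 0 0" --pt "1 0 0 0 0 0 0" --force 25

```text
t: 36.22
tool_pos: [0.6471, 0.1107, 0.0619]
orientation: [-0.92, -3.002, 0.002]
force: [-0.1, -0.4, -0.5]
opening: 0.0289
```

>>> jog_arm --pt "1 0 0 0 0 0 0" --pt "1 0 0 0 0 0 0"

```text
t: 36.48
tool_pos: [0.648, 0.1123, 0.0619]
orientation: [-0.92, -3.004, -0.003]
force: [7.5, 7.8, -5.2]
opening: 0.014
```

```bash
python3 -c "
from dots import *
to(.647,.1105,.06,2.55);print(robot.read_state()['wrist_torque'])"
```

```text
t=36.5 pos [0.648  0.1123 0.0619] q [ 0.0925  0.4144  1.4726  0.0021  1.254  -0.8844] F [ 7.5432  7.7611 -5.2371] open 0.0140
 -> [-0.    -0.002  0.002] [ 0.002 -0.001 -0.003]  rows>= 1.0
[ 1.2225 -1.1723 -0.0234]
```

The bar is gripped (14.0 mm) and pulled the tool about 2 mm towards the axis. Turning clockwise, which is positive about tool z.

>>> jog_arm --pt "1 0 0 0 0 0 0.12" --pt "1 0 0 0 0 0 0.24" --pt "1 0 0 0 0 0 0.36" --pt "1 0 0 0 0 0 0.48" --pt "1 0 0 0 0 0 0.6"

```text
t: 37.1
tool_pos: [0.6492, 0.1132, 0.0619]
orientation: [1.771, 2.594, 0.007]
force: [7.8, 5.2, -5.5]
opening: 0.014
```

```bash
python3 -c "
from dots import *
to(.6476,.112,.062,1.95);print(robot.read_state()['wrist_torque'])"
```

```text
t=37.1 pos [0.6492 0.1132 0.0619] q [ 0.0931  0.415   1.4719  0.0031  1.2514 -0.2806] F [ 7.8284  5.1625 -5.478 ] open 0.0140
 -> [-0.001 -0.002 -0.   ] [ 0.004 -0.002 -0.006]  rows>= 1.0
[ 0.6419 -1.2158  0.0759]
```

>>> jog_arm --pt "1 0 0.001 0 0 0 0.12" --pt "1 0 0.001 0 0 0 0.24" --pt "1 0 0.001 0 0 0 0.36" --pt "1 0 0.001 0 0 0 0.48" --pt "1 0 0.001 0 0 0 0.6"

```text
t: 37.72
tool_pos: [0.6507, 0.1134, 0.0619]
orientation: [2.463, 1.95, 0.008]
force: [5.2, -0.2, -2.6]
opening: 0.0136
```

```bash
python3 -c "
from dots import *
to(.6476,.112,.062,1.35);print(robot.read_state()['wrist_torque'])"
```

```text
t=37.7 pos [0.6507 0.1134 0.0619] q [0.0935 0.4177 1.4684 0.0028 1.251  0.3238] F [ 5.1878 -0.1818 -2.5824] open 0.0136
 -> [-0.002 -0.003 -0.   ] [ 0.003 -0.004 -0.01 ]  rows>= 1.0
[-0.1944 -0.5538  0.0936]
```

>>> jog_arm --pt "1 0 0.0005 0 0 0 0.14" --pt "1 0 0.0005 0 0 0 0.28" --pt "1 0 0.0005 0 0 0 0.42" --pt "1 0 0.0005 0 0 0 0.56" --pt "1 0 0.0005 0 0 0 0.7"

```text
t: 38.35
tool_pos: [0.6521, 0.1125, 0.0618]
orientation: [-2.985, -0.981, -0.01]
force: [6.7, -3.5, -4.1]
opening: 0.0135
```

>>> jog_arm --pt "1 0 0 0 0 0 0.14" --pt "1 0 0 0 0 0 0.28" --pt "1 0 0 0 0 0 0.42" --pt "1 0 0 0 0 0 0.56" --pt "1 0 0 0 0 0 0.7"

```text
t: 38.98
tool_pos: [0.6526, 0.1109, 0.0619]
orientation: [-3.14, 0.11, -0.011]
force: [3.3, -6.4, -0.9]
opening: 0.0144
```

```bash
python3 -c "
from dots import *
to(.6476,.112,.062,-.05);print(robot.read_state()['wrist_torque'])
c=cam('wrist');save(c,'w21.png')"
```

```text
t=39.0 pos [0.6526 0.1109 0.0619] q [ 0.0913  0.4194  1.4661 -0.0008  1.2491  1.7325] F [ 3.2897 -6.3916 -0.8978] open 0.0144
 -> [-0.005 -0.001 -0.   ] [-0.    -0.007 -0.02 ]  rows>= 1.0
[-1.1842 -0.2257  0.1063]
```

View pics/w21.png

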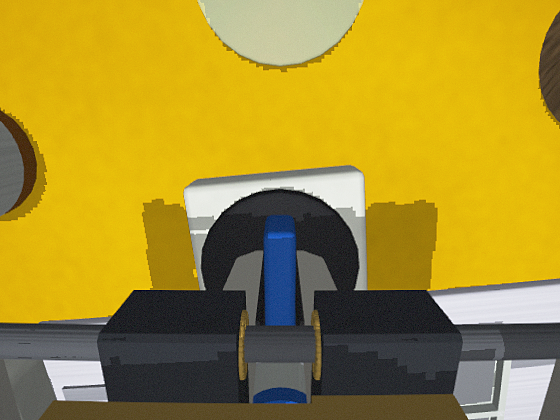

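>>> jog_arm --pt "1 0 0.001 0 0 0 0.14" --pt "1 0 0.001 0 0 0 0.28" --pt "1 0 0.001 0 0 0 0.42" --pt "1 0 0.001 0 0 0 0.56" --pt "1 0 0.001 0 0 0 0.7"

```text
t: 39.65
tool_pos: [0.652, 0.1092, 0.0618]
orientation: [-2.903, 1.197, -0.009]
force: [-3.4, -2.1, 2.9]
opening: 0.0137
```

>>> jog_arm --pt "1 0 0 0 0 0 0.1" --pt "1 0 0 0 0 0 0.12" --pt "1 0 0 0 0 0 0.12" --pt "0.4 0 0 0 0 0 0.12" --pt "0.4 0 0 0 0 0 0.12"

```text
t: 40.28
tool_pos: [0.6521, 0.1094, 0.0618]
orientation: [-2.826, 1.368, -0.009]
force: [-1.3, 0.1, 0.7]
opening: 0.0296
```

```bash
python3 -c "
from dots import *
to(.651,.112,.15,-.9)"
```

```text
t=40.3 pos [0.6521 0.1094 0.0618] q [ 0.0895  0.4188  1.4671 -0.0015  1.2499  2.5622] F [-1.2664  0.0547  0.6713] open 0.0296
 -> [-0.002 -0.001 -0.088] [-0.004 -0.004 -0.001]  rows>= 2.0
```

>>> jog_arm --pt "0.2 0 0 0 0 0 0" --pt "0.2 0 0 -0.03 0 0 0" --pt "0.2 0 0 -0.07 0 0 -0.1" --pt "0.2 0 0 -0.088 0 0 -0.28" --pt "0.2 0 0 -0.088 0 0 -0.46"

```text
t: 40.9
tool_pos: [0.6533, 0.1097, 0.1528]
orientation: [-3.066, 0.678, -0.017]
force: [-0.0, -0.1, -0.1]
opening: 0.0733
```

>>> jog_arm --pt "0.2 0 0 0 0 0 -0.18" --pt "0.2 0 0 0 0 0 -0.36" --pt "0.2 0 0 0 0 0 -0.54" --pt "0.2 0 0 0 0 0 -0.72" --pt "0.2 0 0 0 0 0 -0.9"

```text
t: 41.52
tool_pos: [0.6533, 0.1098, 0.1528]
orientation: [3.052, 0.733, 0.016]
force: [1.3, -0.9, 0.1]
opening: 0.0742
```

>>> jog_arm --pt "0.2 0 0 0 0 0 -0.18" --pt "0.2 0 0 0 0 0 -0.36" --pt "0.2 0 0 0 0 0 -0.54" --pt "0.2 0 0 0 0 0 -0.72" --pt "0.2 0 0 0 0 0 -0.9"

```text
t: 42.15
tool_pos: [0.6534, 0.1099, 0.1528]
orientation: [2.42, 1.992, 0.013]
force: [0.5, -0.5, -0.8]
opening: 0.0747
```

```bash
python3 -c "
from dots import *
to(.6505,.112,.15,2.24)"
```

```text
t=42.1 pos [0.6534 0.1099 0.1528] q [ 0.0899  0.3328  1.4013 -0.0012  1.3966  0.2835] F [ 0.4788 -0.5096 -0.7615] open 0.0747
 -> [ 0.002 -0.003  0.003] [ 0.011  0.003 -0.863]  rows>= 5.0
```

>>> jog_arm --pt "0.2 0 0 0 0 0 -0.18" --pt "0.2 0.001 -0.002 0 0.005 0 -0.36" --pt "0.2 0.002 -0.003 0 0.01 0.003 -0.54" --pt "0.2 0.002 -0.003 0 0.01 0.003 -0.72" --pt "0.2 0.002 -0.003 0 0.01 0.003 -0.86"

```text
t: 42.78
tool_pos: [0.6508, 0.1125, 0.1527]
orientation: [1.364, 2.829, 0.001]
force: [0.1, -0.3, -0.1]
opening: 0.0741
```

>>> jog_arm --pt "0.2 0 0 0 0 0 0" --pt "0.2 0 0 0 0 0 0"

```text
t: 43.02
tool_pos: [0.6509, 0.1126, 0.1527]
orientation: [1.368, 2.827, 0.001]
force: [0.1, 0.5, 0.3]
opening: 0.0746
```

```bash
python3 -c "
from dots import *
to(.6505,.112,.06,2.24)
c=cam('wrist');save(c,'w22.png');np.save('E22.npy',c['E']);save(c,'w23.png',(160,100,320,220),5)"
```

```text
t=43.0 pos [0.6509 0.1126 0.1527] q [ 0.0934  0.3369  1.3965  0.0004  1.4071 -0.576 ] F [0.0938 0.4715 0.3131] open 0.0746
 -> [-0.    -0.001  0.093] [0.001 0.    0.   ]  rows>= 2.0
```

View pics/w22.png

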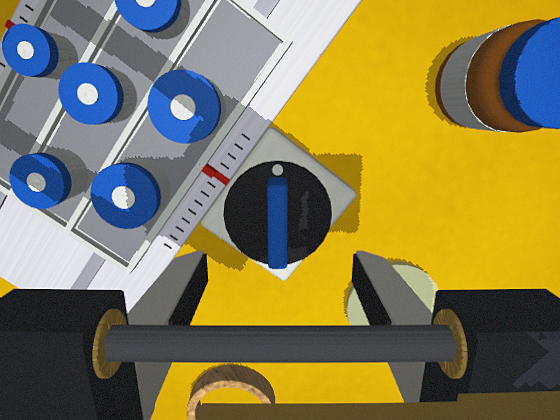

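View pics/w23.png

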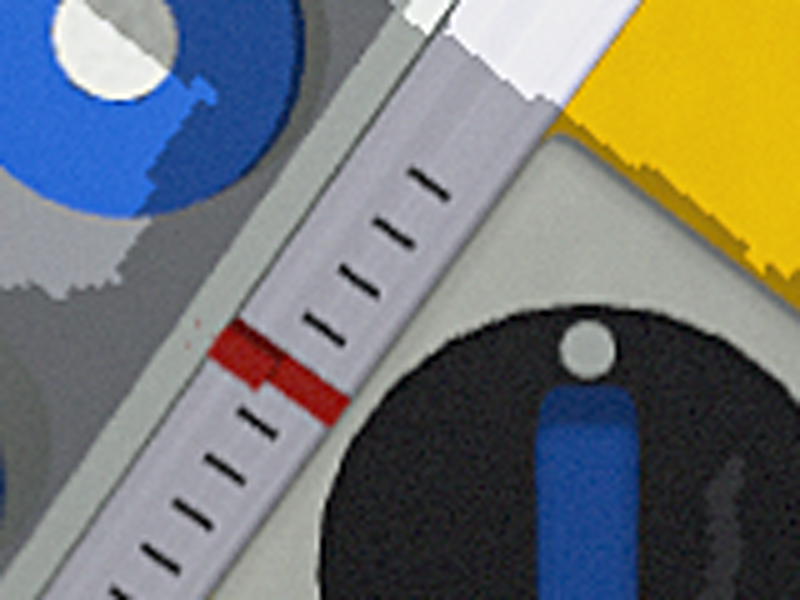

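The pointer now lies beside the mark at about (208,171), but its height causes parallax. I move the camera over the mark's y to read it squarely.

```bash
python3 -c "
from dots import *
to(.635,.04,.17,2.24)"
```

```text
t=43.1 pos [0.6509 0.1125 0.1527] q [ 0.0934  0.3368  1.3965  0.0004  1.4072 -0.5764] F [-0.274  -0.4744  0.2137] open 0.0739
 -> [-0.047 -0.057 -0.017] [0.001 0.    0.001]  rows>= 2.0
```

>>> jog_arm --pt "0.2 -0.02 -0.025 -0.017 0 0 0" --pt "0.2 -0.035 -0.045 -0.017 0 0 0" --pt "0.2 -0.047 -0.057 -0.017 0 0 0" --pt "0.2 -0.047 -0.057 -0.017 0 0 0" --pt "0.2 -0.047 -0.057 -0.017 0 0 0"

```text
t: 43.7
tool_pos: [0.6352, 0.0407, 0.1691]
orientation: [-1.368, -2.828, -0.002]
force: [1.1, 0.7, 0.3]
opening: 0.0742
```

```bash
python3 -c "
from dots import *
c=cam('wrist');save(c,'w24.png');np.save('E24.npy',c['E']);print(c['E'][:3,3]); print(dots(c,.054)); print(proj(c,[[.59,.099,.01],[.40,.095,.01]]))"
```

```text
[0.5859 0.1008 0.3225]
[[  0.5496   0.0533 201.1247 130.1452 391.5   ]
 [  0.4922   0.0227 114.1309 114.6497 275.    ]
 [  0.5486   0.1337 266.2781  36.9377 476.5   ]
 [  0.4916   0.1005 172.0213  23.1659 336.5   ]]
[[281.4294 114.2743]
 [ 88.882  -34.4599]]
```

View pics/w24.png

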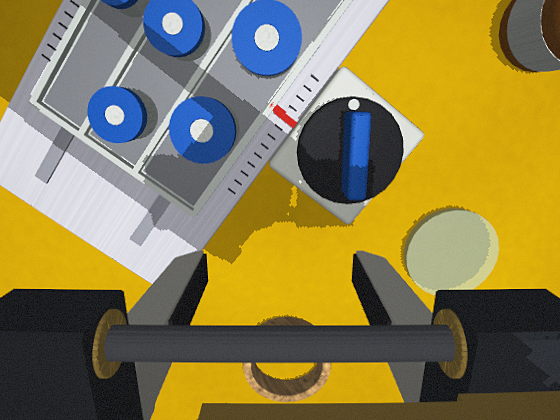

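```bash
python3 -c "
from dots import *
c=cam('wrist');save(c,'w25.png',(230,70,330,145),8)"
```

```text
(no output)
```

View pics/w25.png

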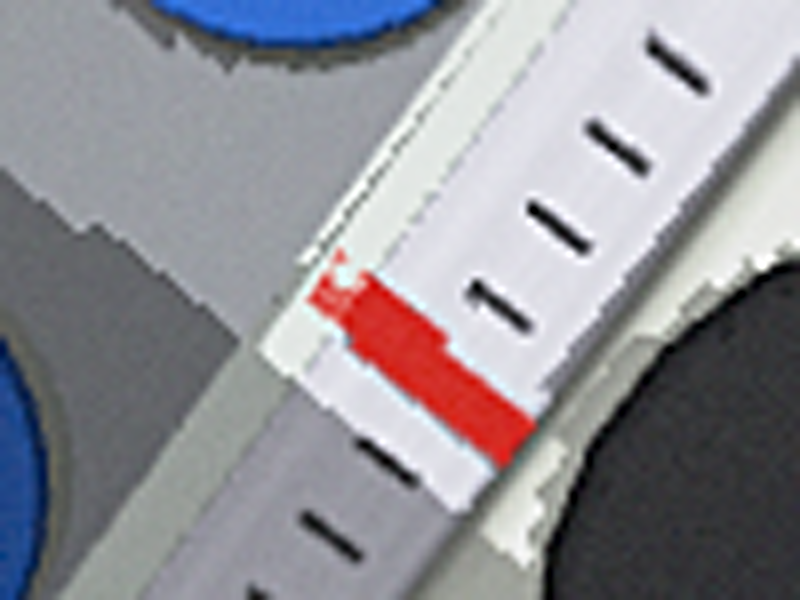

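Seen squarely, the pointer at about (279,113) overlies the mark and their centre lines differ by under about 1 mm. All pots rode along 68.5 mm. I retreat for a final check from the fixed cameras.

>>> jog_arm --pt "0.2 0 0 -0.05 0 0 0" --pt "0.2 0 0.05 -0.08 0 0 0" --pt "0.2 0 0.1 -0.1 0 0 0" --pt "0.2 -0.03 0.13 -0.1 0 0 0" --pt "0.2 -0.08 0.14 -0.1 0 0 0"

```text
t: 44.42
tool_pos: [0.7958, 0.0693, 0.2695]
orientation: [1.359, 2.832, 0.003]
force: [0.4, -0.0, 0.7]
opening: 0.0741
```

```bash
python3 -c "
from dots import *
to(.55,-.35,.3,2.24)"
```

```text
t=44.4 pos [0.7958 0.0693 0.2695] q [ 0.0219  0.711   0.6858  0.0017  1.7433 -0.6534] F [ 0.3888 -0.0409  0.669 ] open 0.0741
 -> [-0.173 -0.454 -0.032] [ 0.002 -0.     0.006]  rows>= 8.0
```

>>> jog_arm --pt "0.2 -0.022 -0.056 -0.01 0 0 0" --pt "0.2 -0.044 -0.112 -0.02 0 0 0" --pt "0.2 -0.066 -0.168 -0.03 0 0 0" --pt "0.2 -0.088 -0.224 -0.03 0 0 0" --pt "0.2 -0.108 -0.28 -0.03 0 0 0"

```text
t: 45.05
tool_pos: [0.6441, -0.191, 0.2989]
orientation: [1.358, 2.832, 0.003]
force: [-0.4, -0.7, 0.1]
opening: 0.0741
```

>>> jog_arm --pt "0.2 -0.022 -0.056 0 0 0 0" --pt "0.2 -0.044 -0.112 0 0 0 0" --pt "0.2 -0.065 -0.17 0 0 0 0" --pt "0.2 -0.065 -0.17 0 0 0 0" --pt "0.2 -0.065 -0.17 0 0 0 0"

```text
t: 45.68
tool_pos: [0.5527, -0.3475, 0.2983]
orientation: [1.358, 2.832, 0.005]
force: [-0.3, -0.4, 0.6]
opening: 0.0745
```

```bash
python3 -c "
from dots import *
to(.55,-.35,.3,2.24)
c=cam('top');save(c,'t26.png');save(c,'t27.png',(130,150,300,280),4);print(pots(c,.054,30))
s=cam('scene');save(s,'s26.png')"
```

```text
t=45.7 pos [ 0.5527 -0.3475  0.2983] q [-0.6415  0.2576  1.2262  0.0031  1.6575 -1.3178] F [-0.3133 -0.4029  0.5885] open 0.0745
 -> [-0.    -0.004 -0.002] [ 0.003 -0.     0.007]  rows>= 1.0
[[  0.4426   0.1013   0.0322 207.0376 250.3835]
 [  0.4884   0.1778   0.0402 176.4515 231.3398]
 [  0.4914   0.0253   0.0398 238.2886 230.7512]
 [  0.4908   0.1028   0.0408 206.7773 230.6777]
 [  0.5477   0.0558   0.0483 226.2158 207.726 ]
 [  0.5468   0.1355   0.0487 193.9899 207.835 ]
 [  0.6485   0.6451   0.0398   2.321  167.0247]
 [  0.6508   0.116    0.0603 202.7521 166.157 ]
 [  0.6985   0.6472   0.0407   2.9208 148.1188]
 [  0.7221   0.3035   0.0605 129.8709 138.0469]
 [  0.7493   0.6496   0.0435   3.5565 129.1129]]
```

View pics/t26.png

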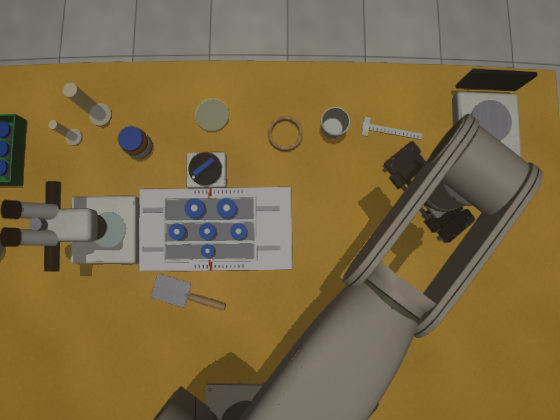

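View pics/t27.png

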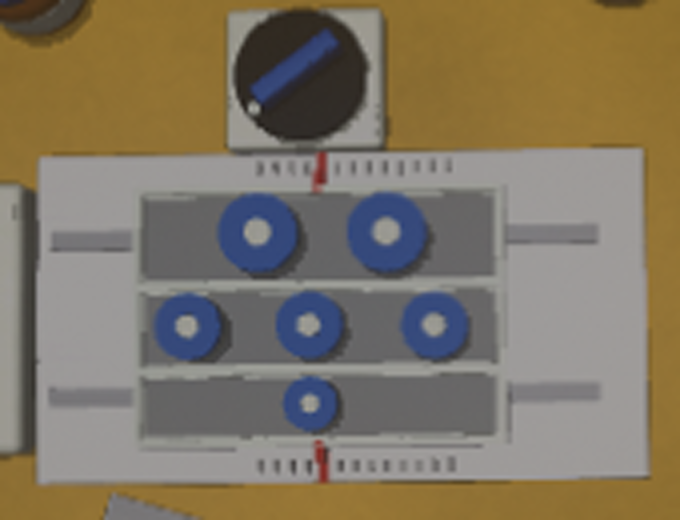

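View pics/s26.png

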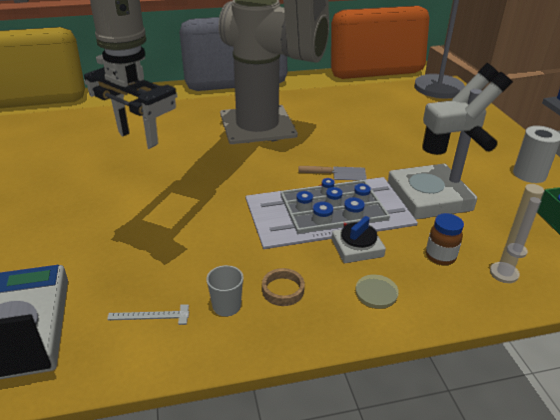

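All six pots stand in their lanes and the pointer overlies the mark, about 1 mm past it in both views. The bystanders are where they were. I let the arm settle, then hand in.

>>> jog_arm --pt "0.2 0 0 0 0 0 0" --pt "0.2 0 0 0 0 0 0" --pt "0.2 0 0 0 0 0 0"

```text
t: 46.15
tool_pos: [0.5537, -0.3461, 0.2983]
orientation: [1.354, 2.834, 0.004]
force: [0.5, 0.2, 0.8]
opening: 0.0742
```

```bash
python3 -c "
from dots import *
c=cam('top');print(pots(c,.054,30)[:6,:4]); print(robot.close_job())"
```

```text
[[  0.4424   0.1013   0.0322 207.0455]
 [  0.4884   0.1778   0.0402 176.4515]
 [  0.4914   0.0253   0.0398 238.2886]
 [  0.4908   0.1028   0.0408 206.7773]
 [  0.5476   0.0559   0.0482 226.1575]
 [  0.5468   0.1355   0.0487 193.9899]]
the job is handed in; nothing more can be done
None
```

I stood all six pots present (one small, three medium, two large) in the lanes of their size. I then turned the handwheel about 3.4 rad clockwise in a single grip, let go, moved the arm clear and handed the job in at about 46 s.

**Last checks:**
- **Pots:** they stand released, within about 2 mm of their lanes' centre lines. They kept their places while the tray moved 68.5 mm.
- **Pointer:** it lies over the mark, about 1 mm past it (0.7 mm in the square wrist view, about 1 mm in the top view after correcting for its height).
- **Bystanders:** the cameras show them where they were, and the robot touches nothing.

**What disagreed:**
- **Tray crept early:** before I first gripped the wheel, the bar had already turned about 0.24 rad, which is 4–5 mm of tray travel. The likely cause is a finger touching the lane's end wall while placing the first medium pot. I stopped the turn by the pointer in the pictures, not by counting wheel angle, because the count suggested 4–6 mm still to go.
- **Finger touched the table:** during one medium pick a fingertip pressed on the table with about 10 N.
- **Wheel axis:** the grip showed the axis a few mm away from my camera estimate, with side forces of about 10 N while turning.
- **Grips:** the task spoke of several grips, but one was enough.

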